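# Hang the second shelf arm on the stall's slotted post

## Robot

A 7-joint arm with a two-finger parallel gripper is mounted at the origin on the work surface. World frame = base frame: x ahead of the robot, y to its left, z up, the work surface at z = 0. Lengths are in m, angles in rad, forces in N, time in s.
With the tool pointing down it reaches from about 0.35 to 0.9 m from the base axis. Payload 8.1 kg.
Tool frame: the origin (TCP) lies midway between the tips of the shut fingers; the grasp point (between the pads) lies 19 mm behind it (ctrl.hold_point_z is the distance from the TCP to the grasp point, in m); z points along the fingers, y is the direction in which the jaws open and shut (so a half turn about z gives the same grasp; the last joint's range is limited). The gripper opens to 85 mm and grips with 20 to 120 N. Pads are 22 mm wide; open, the fingers measure 114 mm over their backs; the gripper's body (76 mm by 85 mm) begins 54 mm behind the grasp point. The pads swing forward as they close: fully open they stand 13 mm farther back than shut.
Start: joints at [-1.247, 0.434, 0.025, 1.573, -0.012, 1.134, -0.075], TCP at [0.259, 0.569, 0.194] pointing down, gripper open.
Joint ranges: [-2.62, 2.62], [-0.44, 2.09], [-1.27, 1.32], [0.08, 2.57], [-1.32, 4.46], [0.12, 2], [-2.74, 2.74]. Speed limits (rad/s): [2.22, 2.22, 3.01, 3.01, 3.14, 3.14, 3.14].

## Interface

Orientations are given as a unit quaternion [x, y, z, w].
In Python, from rig import readout, viewer, sign_off, ctrl gives the robot as it stands.
- The arm moves only by the tool drive_tool, never from a script. Its argument "series" is one flat list of numbers, 5 for each row, row after row: the closure, from -1 (fully open) to 1 (shut), so that 0 is half open, then the shift along the tool's x, y, z in mm, then the turn about the tool's z in rad. In form: [hand, x, y, z, yaw, hand, x, y, z, yaw, ...]. A call has 1 to 5 rows; each row is the pose to reach, as a shift and turn from the pose measured when the call began, along the tool's axes at that moment; what a row does not reach only later rows make up. A row lasts 1/8 s, in which the tool goes at most 62.5 mm and 10.7 degrees, less where a joint would pass 70% of its speed; a pose out of reach is approached as far as the arm can. A call with a gripper value outside its range is refused whole. The fingers move at their own pace and stop on an object; "force" is the grip in N (left out, the last holds). Time passes only in rows, so rows that repeat a pose let the fingers close. It gives the time, the measured TCP pose, the force and the opening at its end, in the units of the state.
- readout.state(): the state, without advancing time (a new reading comes with each control period).
- viewer.camera(name): name is "scene" or "top" or "wrist"; returns a dict with "frame" (384x512x3 uint8, blue, green, red), "depth" (384x512 float32, m along the optical axis (not along the pixel's ray), 0 where there is no reading), "fx", "fy", "cx", "cy" (pixels), "rvec" (rotation vector, rad) and "tvec" (3), from world to camera coordinates, as OpenCV has them. Camera axes: x right, y down, z forward; pixel columns grow to the right and rows downward; lengths in m; the calibration is good to about 2 mm. A picture is of the moment at which its call begins.
- sign_off(): hands the job in, once; it reports no verdict.
The state is a dict: "time": time; "joints": joint angles; "qd": joint speeds; "joint_efforts": joint torques, N m; "position": TCP position; "orientation": TCP orientation; "wrist_force": force on the tool from outside, world axes, zero at the start; "ft_torque": the same for the moment, N m; "width": finger opening in m.
Only numpy, scipy, OpenCV 4.12 (cv2) and the standard library are available. Lean on these libraries where they do the work, as an engineer would, in place of code of your own. Each camera call takes 0.05 s, during which the arm holds its last target.

## Task

The condiment shelf needs its second support: pick up the loose shelf arm and hang it on the empty slotted post, in the same two slots as the arm that is already fitted on the neighbouring post. Press both of its hooks into the slots until its back plate meets the post, then push it down until it is fully home, and let go. Do it gently, without ramming it against the post, and leave the bottle, the jar and the bowl where they stand.

Things in the scene. Friction and masses are not known exactly. Their poses are not given: they have to be found in the camera images.
- shelf_arm: Loose steel shelf arm, 0.28 to 0.42 kg, an L standing on its long leg. Origin: underside, middle of the back plate's rear face; +x along the arm, z up. Back plate x 0 to 6, y +-15, z 0 to 90 mm; a thin strut in the corner, to x 35. Bar x 6 to 146, y +-12.5, z 0 to 30 mm, with an end stop 42 mm high at x 146 to 151.
- bar_grip (a point): A good place to grip the loose arm: across its 25 mm wide bar, 75 mm along it from the back plate's rear face, at half the bar's height (15 mm). Feel for the slots lightly: hooks rammed against the post's face with more than 35 N count as damage.
- hooks (a point): Between the two hooks, on the rear face of the loose arm's back plate, z 39 mm. Hooks at y 0, 5 mm thick in y, reaching 10.5 mm behind the plate. Each: a neck 5.5 mm long and 8 mm high, its underside at arm z 14 and 64 mm, then a lip 5 mm thick hanging 9 mm below the neck's underside; so the hooks span z 5 to 22 and 55 to 72 mm.
- empty_post: Slotted steel post without an arm, 40 x 40 x 246 mm, fixed on a 110 x 110 x 6 mm foot. Origin: foot's underside, centre; z up, +x out of the slotted face. The face is a 4 mm plate, its outside at x 20 mm, hollow behind. Four slots in a column at y 0, each 8 mm wide, 21 mm high, lower edges nominally at z 40, 90, 140, 190 mm. The arm goes in those at 140 and 190.
- home (a point): Fixed point on the empty post, x 20, y 0, z 126 mm: NOMINAL place of the loose arm's origin when home (up to 1.5 mm further out), axes as the post's. The slotted plate is height-adjustable: slots and true home sit up to 14 mm higher or lower; find by feel. Hooks enter 9 to 13 mm above true home, 1.5 mm play a side; missing, they strike with the back plate 10.5 mm off.
- catch (a joint): A light sprung catch (under 1 N) in the empty post under the lower hook's lip: 0 when free, about 4 mm when the arm is fully home. Home is a hard stop, the necks on the slots' lower edges. A spring leaf rubs on the upper lip on the way down: push with 5 to 12 N beyond the arm's weight. 15 N out on the bar already loads hooks and plate by some 60 N in all; 100 N is too much.
- fitted_post: An identical post, same axes and origin, 240 mm beside the empty one (on either side) and parallel to it, with an identical arm already fitted in its slots at 140 and 190 mm, standing out 151 mm from the face at z 126 to 216 mm. Nothing on it moves.
- squeeze_bottle: Amber squeeze bottle with white cap, 60 mm across, 170 mm high; origin at the centre of its underside. To be left alone.
- bowl: Steel bowl, 140 mm across, 60 mm high; origin at the centre of its underside. To be left alone.
- jar: Glass jar with steel lid, 70 mm across, 90 mm high; origin at the centre of its underside. To be left alone.

How it is judged:
On the way:
1. the hooks are in the slots at 140 and 190 mm, the back plate within 4 mm of the post's face, not yet pushed down (x of shelf_arm in the frame of empty_post between 0.017 and 0.024 m and y of shelf_arm in the frame of empty_post between -0.004 and 0.004 m and z of shelf_arm in the frame of empty_post between 0.116 and 0.157 m and value of joint catch below 0.001 m), for 0.05 s.
At the end, for the whole second after the job is handed in: The loose arm hangs on the empty post in the slots at 140 and 190 mm: in the post's frame its origin is at x 17 to 23.5, y within 3.5, z 109 to 143 mm, fully down (catch beyond 3.1 mm), upright within 0.07 rad, straight out within 0.1 rad, at rest and released (x of shelf_arm in the frame of empty_post between 0.017 and 0.0235 m and y of shelf_arm in the frame of empty_post between -0.0035 and 0.0035 m and z of shelf_arm in the frame of empty_post between 0.109 and 0.143 m and value of joint catch above 0.0031 m and angle between shelf_arm's own z axis and vertical below 0.07 rad and angle between the x axis of shelf_arm and the x axis of empty_post, either way round below 0.1 rad and linear speed of shelf_arm below 0.01 m/s and contact force between shelf_arm and the fingers below 0.1 N); the robot touches nothing.
It fails at once if the hooks are rammed against the post with more than 35 N while they are not in the slots (back plate over 6 mm off the face) (x of shelf_arm in the frame of empty_post above 0.026 m and contact force between shelf_arm and empty_post above 35 N).
It fails at once if the arm is pressed against the empty post with more than 100 N in all (contact force between shelf_arm and empty_post above 100 N).
It fails at once if the squeeze bottle is moved by more than 30 mm or tipped (distance of squeeze_bottle from where it was at the start of the episode above 0.03 m or angle between squeeze_bottle's own z axis and vertical above 0.3 rad).
It fails at once if the steel bowl is moved by more than 30 mm or tipped (distance of bowl from where it was at the start of the episode above 0.03 m or angle between bowl's own z axis and vertical above 0.3 rad).
It fails at once if the jar is moved by more than 30 mm or tipped (distance of jar from where it was at the start of the episode above 0.03 m or angle between jar's own z axis and vertical above 0.3 rad).
It also fails if it takes over 56 s, if anything falls off the work surface, if the arm or the gripper's body presses on something with over 40 N, if the wrist force passes 120 N, or if a joint passes its speed limit or range.

## Working session

There is one attempt and no reset: what is moved stays moved. The work goes in short steps, Python scripts to look and compute and a tool call to move; the robot and the scene stay as the last step left them, time stands still between calls to the robot, and variables do not carry over. Pictures are saved under pics/ and viewed, and the job is handed in when it is done.

Besides the shell and the picture viewer there is one more tool, called after "Request:" as a command line: name --argument value ..., lists and objects as JSON in quotes. drive_tool: Moves the arm, as the interface text tells. Its arguments: {"type":"object","properties":{"series":{"type":"array","items":{"type":"number"}},"force":{"type":"number"}},"required":["series"]}

```bash
mkdir -p pics; ls
python3 - <<'E'
from rig import readout, viewer, ctrl
import cv2, numpy as np
s=readout.state()
for k,v in s.items(): print(k,np.round(v,4))
for n in ("scene","top","wrist"):
    c=viewer.camera(n)
    cv2.imwrite(f"pics/{n}0.png",c["frame"]); np.savez(f"pics/{n}0.npz",**c)
    R=cv2.Rodrigues(np.array(c["rvec"],float))[0]
    print(n,c["fx"],c["fy"],c["cx"],c["cy"],"pos",np.round(-R.T@np.array(c["tvec"]).ravel(),3)); print(np.round(R,3))
E
```

```text
pics
time 0.0
joints [-1.2466  0.4352  0.0249  1.5741 -0.0116  1.134  -0.0751]
qd [ 0.0013  0.0007 -0.0006  0.0001 -0.0009 -0.0005  0.    ]
joint_efforts [ 6.00000e-04 -6.70472e+01  1.02510e+00 -3.16224e+01  1.56000e-02
  1.24000e-02  0.00000e+00]
position [0.2585 0.5684 0.1934]
orientation [ 2.118e-01  9.773e-01 -8.000e-04 -1.000e-04]
wrist_force [ 0.3911 -0.241   0.0147]
ft_torque [-0.0556 -0.0318  0.0354]
width 0.0854
scene 475.46725652547605 475.46725652547605 254.23194851655077 192.34086043901425 pos [ 1.467 -0.15   1.355]
[[ 0.105  0.994 -0.006]
 [ 0.818 -0.09  -0.568]
 [-0.565  0.055 -0.823]]
top 445.31509073758946 445.31509073758946 256.6517068226214 196.01260635346537 pos [ 0.389 -0.082  1.322]
[[ 0.019 -1.     0.002]
 [-0.985 -0.02  -0.171]
 [ 0.171  0.002 -0.985]]
wrist 317.2624557824584 317.2624557824584 263.9002390598574 195.51961764614546 pos [0.198 0.595 0.372]
[[ 0.413  0.911 -0.001]
 [ 0.879 -0.399  0.262]
 [ 0.238 -0.109 -0.965]]
```

View pics/scene0.png

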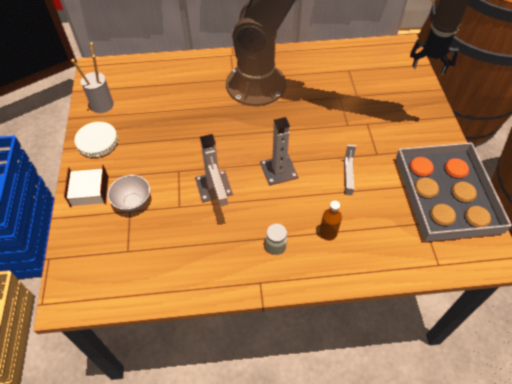

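View pics/top0.png

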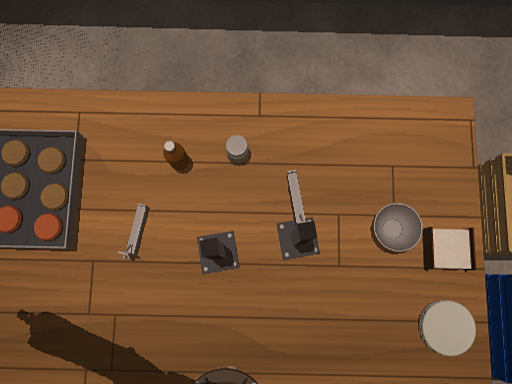

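View pics/wrist0.png

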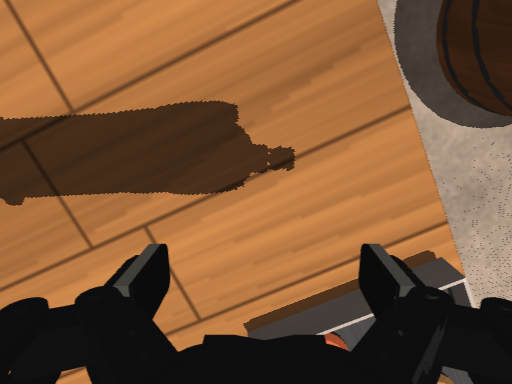

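```bash
cat > h.py <<'E'
import numpy as np, cv2
def cloud(c):
    d=np.asarray(c["depth"],float); v,u=np.mgrid[:d.shape[0],:d.shape[1]]
    X=np.stack([(u-float(c["cx"]))/float(c["fx"])*d,(v-float(c["cy"]))/float(c["fy"])*d,d],-1)
    R=cv2.Rodrigues(np.array(c["rvec"],float))[0]; t=np.array(c["tvec"],float).ravel()
    P=(X-t)@R; P[d<=0]=np.nan
    return P
E
python3 - <<'E'
from h import *
for n in("scene","top"):
    c=np.load(f"pics/{n}0.npz"); P=cloud(c)
    bgr=c["frame"]
    up=cv2.resize(bgr,None,fx=1,fy=1)
    m=(P[...,2]>0.012)&(P[...,2]<0.4)&(P[...,0]>0.3)&(P[...,0]<0.95)&(abs(P[...,1])<0.45)
    k,l,st,_=cv2.connectedComponentsWithStats(m.astype(np.uint8))
    print(n, 'table z',np.nanmedian(P[(abs(P[...,2])<.02)][:,2]))
    for i in range(1,k):
        if st[i,4]<40: continue
        q=P[l==i]; print(st[i],np.round(q.min(0),3),np.round(q.max(0),3),np.round(np.median(q,0),3))
# crops
c=np.load("pics/scene0.npz")["frame"]; cv2.imwrite("pics/s_crop.png",cv2.resize(c[110:260,180:380],None,fx=4,fy=4,interpolation=cv2.INTER_CUBIC))
c=np.load("pics/top0.npz")["frame"]; cv2.imwrite("pics/t_crop.png",cv2.resize(c[130:280,110:330],None,fx=3.6,fy=3.6,interpolation=cv2.INTER_CUBIC))
E
```

```text
scene table z 0.0003488583120208326
[271 117  20  57 805] [0.42  0.013 0.012] [0.477 0.062 0.251] [0.465 0.035 0.161]
[200 134  28  73 930] [ 0.458 -0.222  0.012] [ 0.668 -0.154  0.253] [ 0.52  -0.19   0.159]
[344 145  13  50 404] [0.43  0.25  0.012] [0.588 0.307 0.098] [0.49  0.278 0.032]
[137 176  13  33 222] [ 0.465 -0.45   0.012] [ 0.589 -0.41   0.066] [ 0.506 -0.434  0.043]
[320 201  22  39 592] [0.699 0.132 0.013] [0.756 0.19  0.178] [0.739 0.156 0.106]
[265 224  23  31 571] [ 0.721 -0.048  0.012] [0.79  0.021 0.097] [ 0.768 -0.016  0.084]
top table z -0.0006846912020635683
[225 136  24  28 537] [ 0.715 -0.052  0.013] [0.779 0.016 0.096] [ 0.74  -0.02   0.088]
[163 142  26  29 530] [0.691 0.128 0.012] [0.748 0.186 0.175] [0.71  0.15  0.112]
[ 286  170   31   76 1045] [ 0.47  -0.242  0.012] [ 0.663 -0.159  0.25 ] [ 0.531 -0.187  0.157]
[117 204  30  56 570] [0.423 0.245 0.012] [0.582 0.301 0.096] [0.501 0.271 0.029]
[374 206  13  42 239] [ 0.47  -0.45   0.012] [ 0.587 -0.414  0.065] [ 0.533 -0.437  0.033]
[199 238  26  23 450] [0.425 0.009 0.012] [0.472 0.057 0.251] [0.446 0.027 0.244]
```

View pics/s_crop.png

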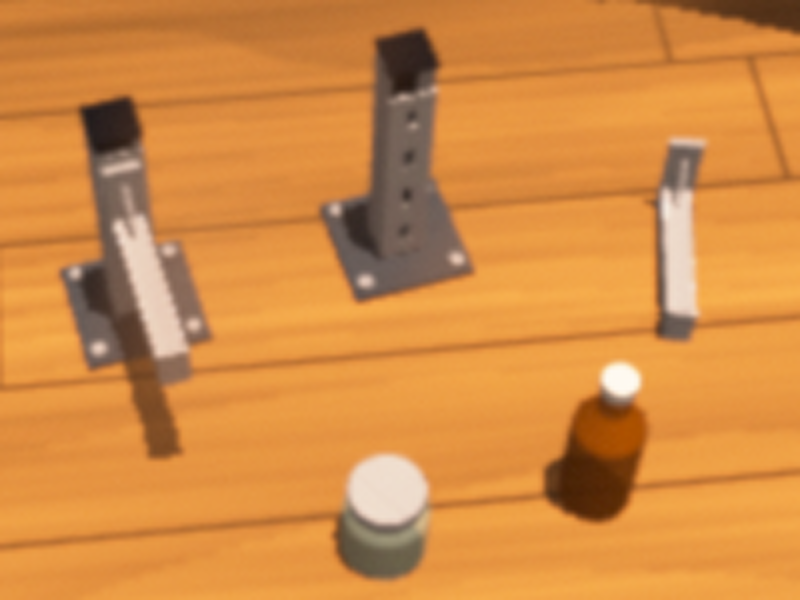

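View pics/t_crop.png

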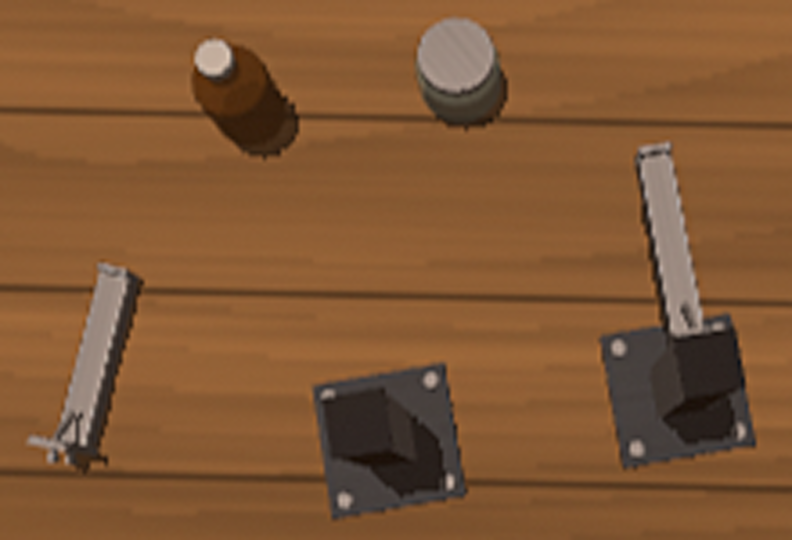

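Run:
```python
from h import *
def rect(q):
    (c,s,a)=cv2.minAreaRect((q[:,:2]*1000).astype(np.float32)); return np.round(c,1),np.round(s,1),round(a,1)
for n in("scene","top"):
    c=np.load(f"pics/{n}0.npz"); P=cloud(c); P=P.reshape(-1,3)
    box=lambda x0,x1,y0,y1,z0,z1:P[(P[:,0]>x0)&(P[:,0]<x1)&(P[:,1]>y0)&(P[:,1]<y1)&(P[:,2]>z0)&(P[:,2]<z1)]
    print(n)
    print(" loose bar top",rect(box(.4,.62,.22,.33,.025,.038)), np.median(box(.47,.57,.22,.33,.025,.038)[:,2]))
    q=box(.4,.62,.22,.33,.02,.038);d=q-q.mean(0);print("  pca yaw",np.degrees(np.arctan2(*np.linalg.svd(d[:,:2],full_matrices=False)[2][0][::-1])), q.mean(0))
    print(" loose plate",rect(box(.4,.62,.22,.33,.05,.12)),box(.4,.62,.22,.33,.05,.12).max(0))
    q=box(.525,.7,-.25,-.12,.145,.165);print(" fitted bar",rect(q),np.median(q[:,2]));d=q-q.mean(0);print("  pca yaw",np.degrees(np.arctan2(*np.linalg.svd(d[:,:2],full_matrices=False)[2][0][::-1])),q.mean(0))
    print(" empty top",rect(box(.4,.5,0,.08,.238,.26)),len(box(.4,.5,0,.08,.238,.26)))
    print(" fitted top",rect(box(.4,.55,-.26,-.12,.238,.26)))
    q=box(.4,.5,0,.08,.04,.235)
    print(" empty body",rect(q))
    if n=="scene":
        f=q
        for it in range(5):
            A=np.c_[f[:,1:2],np.ones(len(f))]; k=np.linalg.lstsq(A,f[:,0],rcond=None)[0]
            r=q[:,0]-(q[:,1]*k[0]+k[1]); f=q[abs(r)<.004]
            print("  face x=%.4f*y+%.4f"%tuple(k),len(f),len(q),f[:,1].min(),f[:,1].max())
```

```text
scene
 loose bar top (array([512. , 277.2]), array([ 30.1, 155.5]), 79.8) 0.03013970123059112
  pca yaw -11.124697747744131 [0.51341021 0.27479142 0.03004865]
 loose plate (array([449.8, 287.3]), array([30.7, 32.7]), 74.0) [0.46608065 0.30655069 0.09785589]
 fitted bar (array([ 594.3, -179.2]), array([145.4,  25.8]), 11.3) 0.15617388849493688
  pca yaw 11.12040652223715 [ 0.59757597 -0.17909355  0.15595125]
 empty top (array([448.3,  37. ]), array([48.7, 42.3]), 13.5) 144
 fitted top (array([ 495.5, -198.1]), array([50.4, 42. ]), 10.1)
 empty body (array([452.2,  37.3]), array([49. , 42.8]), 10.9)
  face x=0.1633*y+0.4556 164 580 0.017529956270395296 0.06108422915940699
  face x=0.1759*y+0.4558 180 580 0.017529956270395296 0.06108422915940699
  face x=0.1752*y+0.4564 190 580 0.018112796832388 0.06079695743493483
  face x=0.1484*y+0.4582 203 580 0.01833447083506647 0.06079695743493483
  face x=0.1078*y+0.4605 221 580 0.01833447083506647 0.06079695743493483
top
 loose bar top (array([507.6, 271. ]), array([ 27.3, 149.5]), 79.4) 0.029141256836021055
  pca yaw 169.81731658717192 [0.51020552 0.26962095 0.02865358]
 loose plate (array([440.2, 282.3]), array([26.5, 30.1]), 45.9) [0.45899455 0.30073468 0.09585205]
 fitted bar (array([ 593.4, -183.6]), array([138.5,  25.6]), 11.2) 0.15533364561354562
  pca yaw -169.12413275663312 [ 0.59383055 -0.18303917  0.15526671]
 empty top (array([448.2,  32.5]), array([41.8, 42. ]), 11.4) 307
 fitted top (array([ 493.6, -202.8]), array([41.8, 41.9]), 11.5)
 empty body (array([440.5,  20.9]), array([27.5, 56.1]), 55.7)
```

```bash
cat > mv.py <<'E'
import numpy as np, sys
from rig import readout
def rel(target,yawdeg,n=5):
    s=readout.state(); p=np.array(s["position"]); 
    from scipy.spatial.transform import Rotation as Ro
    R=Ro.from_quat(s["orientation"]).as_matrix()
    th=np.arctan2(R[1,0],R[0,0])
    d=R.T@(np.array(target)-p)*1000
    dy=-(np.radians(yawdeg)-th); dy=(dy+np.pi)%(2*np.pi)-np.pi
    print("t %.2f now"%s["time"],np.round(p,4),"yaw %.2f"%np.degrees(th),"tilt %.4f"%np.arccos(-R[2,2]),"F",np.round(s["wrist_force"],1),"w %.4f"%s["width"],"J",np.round(s["joints"],2))
    print("shift",np.round(d,1),"|%.0f|"%np.linalg.norm(d),"turn %.4f"%dy)
if __name__=="__main__":
    a=[float(v) for v in sys.argv[1:]]; rel(a[:3],a[3])
E
python3 mv.py .648 .005 .225 101
```

```text
t 0.15 now [0.2586 0.5685 0.1936] yaw 155.54 tilt 0.0012 F [ 0.9 -0.4 -0.1] w 0.0853 J [-1.25  0.44  0.03  1.57 -0.01  1.13 -0.08]
shift [-587.8 -351.8  -30.9] |686| turn 0.9519
```

Request:
drive_tool --series '[-1, -50, -30, -31, 0.15, -100, -60, -31, 0.3, -1, -150, -90, -31, 0.45, -1, -200, -120, -31, 0.6, -1, -250, -150, -31, 0.75]'

```text
schema error: expected a multiple of 5 numbers
```

Request:
drive_tool --series '[-1, -50, -30, -31, 0.15, -1, -100, -60, -31, 0.3, -1, -150, -90, -31, 0.45, -1, -200, -120, -31, 0.6, -1, -250, -150, -31, 0.75]'

```text
time: 0.78
position: [0.4248, 0.3268, 0.2248]
orientation: [0.557, 0.83, -0.001, 0.0]
wrist_force: [0.9, -0.0, -0.2]
width: 0.0853
```

```bash
python3 mv.py .648 .005 .225 101
```

```text
t 0.78 now [0.4248 0.3268 0.2248] yaw 112.29 tilt 0.0011 F [ 0.9 -0.  -0.2] w 0.0853 J [-0.97  0.26  0.27  1.76 -0.08  1.13 -0.29]
shift [-382.4   84.4    0. ] |392| turn 0.1971
```

Run:
```python
from rig import viewer
import cv2,numpy as np
c=viewer.camera("wrist"); cv2.imwrite("pics/w1.png",c["frame"]); np.savez("pics/w1.npz",**c)
```

Request:
drive_tool --series '[-1, -60, 15, 0, 0.1, -1, -120, 30, 0, 0.2, -1, -180, 45, 0, 0.2, -1, -240, 60, 0, 0.2, -1, -295, 75, 0, 0.2]'

```text
time: 1.45
position: [0.6059, 0.0726, 0.2266]
orientation: [0.643, 0.766, -0.001, 0.002]
wrist_force: [1.3, 1.2, -0.4]
width: 0.0852
```

Request:
drive_tool --series '[-1, -60, 10, 0, 0, -1, -90, 10, 0, 0, -1, -90, 10, 0, 0, -1, -90, 10, 0, 0]'

```text
time: 1.95
position: [0.631, -0.013, 0.2267]
orientation: [0.643, 0.766, -0.001, 0.002]
wrist_force: [0.5, 0.6, -0.0]
width: 0.0851
```

```bash
python3 - <<'E'
from rig import viewer
import cv2,numpy as np
c=viewer.camera("wrist"); cv2.imwrite("pics/w2.png",c["frame"]); np.savez("pics/w2.npz",**c)
E
python3 mv.py .648 .005 .225 101
```

```text
t 2.00 now [ 0.631  -0.0124  0.2268] yaw 100.05 tilt 0.0038 F [-0.8 -0.5  0.3] w 0.0852 J [-0.37  0.44  0.45  1.54 -0.2   1.21  0.29]
shift [14.2 19.8  1.7] |24| turn -0.0166
```

View pics/w2.png

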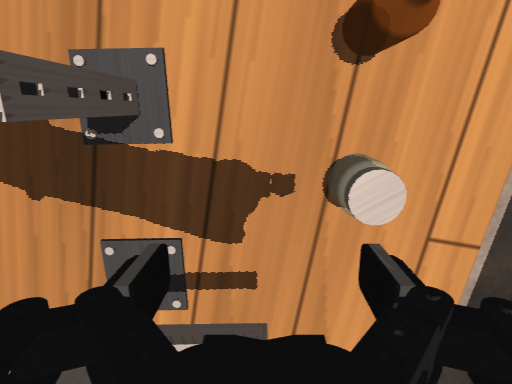

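View pics/w1.png

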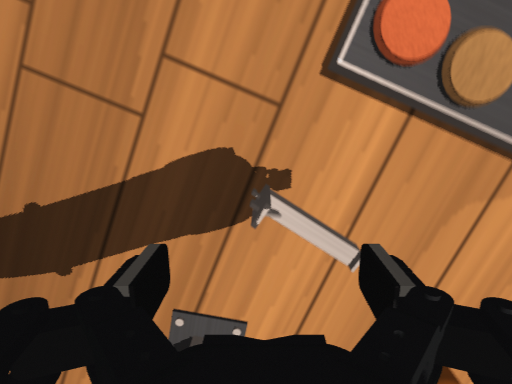

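Run:
```python
from h import *
c=np.load("pics/w2.npz"); f=c["frame"]
cv2.imwrite("pics/w2c.png",cv2.resize(f[40:150,0:175],None,fx=4.5,fy=4.5,interpolation=cv2.INTER_CUBIC))
P=cloud(c)
g=cv2.cvtColor(f,cv2.COLOR_BGR2GRAY)
for r in (88,90,92,94,96,98): print(r,[int(v) for v in g[r,0:140]])
# face plane fit from depth
q=P[70:118,5:125].reshape(-1,3); q=q[(q[:,2]>.02)&(q[:,2]<.26)&(q[:,0]>.43)&(q[:,0]<.5)]
n=None;best=0;rng=np.random.default_rng(0)
for i in range(300):
    a=q[rng.choice(len(q),3,False)]; nn=np.cross(a[1]-a[0],a[2]-a[0]); nn/=np.linalg.norm(nn)+1e-12
    k=(abs((q-a[0])@nn)<.001).sum()
    if k>best: best=k;n=nn;p0=a[0]
inl=q[abs((q-p0)@n)<.0015]; m=inl.mean(0); n=np.linalg.svd(inl-m)[2][2]; n*=np.sign(n[0])
print("face",len(inl),len(q),m,n,"yaw",np.degrees(np.arctan2(n[1],n[0])), inl.min(0),inl.max(0))
np.savez("pics/face.npz",m=m,n=n)
```

```text
88 [67, 67, 67, 67, 66, 66, 66, 66, 66, 67, 66, 66, 66, 66, 66, 66, 66, 66, 66, 65, 45, 25, 25, 24, 24, 24, 24, 24, 23, 24, 24, 24, 23, 23, 23, 24, 40, 64, 153, 187, 186, 185, 153, 89, 55, 62, 66, 66, 66, 66, 67, 67, 68, 69, 69, 69, 69, 69, 70, 70, 70, 69, 70, 70, 69, 69, 70, 48, 29, 29, 28, 28, 28, 28, 29, 29, 29, 61, 160, 194, 193, 194, 132, 64, 69, 69, 70, 69, 69, 68, 69, 68, 69, 68, 68, 69, 68, 68, 68, 69, 69, 69, 68, 67, 68, 67, 67, 67, 67, 66, 67, 67, 68, 67, 67, 67, 67, 67, 66, 66, 66, 66, 66, 66, 66, 66, 66, 66, 66, 66, 66, 67, 65, 66, 66, 66, 51, 62, 75, 76]
90 [70, 69, 69, 70, 70, 69, 70, 70, 69, 69, 69, 68, 69, 68, 68, 69, 69, 68, 69, 68, 54, 34, 25, 24, 24, 24, 23, 23, 23, 24, 23, 23, 24, 25, 24, 25, 26, 57, 76, 77, 77, 154, 169, 107, 54, 55, 54, 54, 54, 55, 61, 65, 65, 65, 64, 64, 65, 65, 64, 65, 65, 64, 65, 65, 65, 66, 66, 51, 34, 29, 28, 29, 27, 27, 28, 28, 27, 43, 71, 81, 81, 162, 144, 72, 57, 57, 57, 57, 65, 69, 68, 68, 70, 68, 69, 69, 68, 68, 68, 47, 38, 43, 51, 61, 64, 65, 64, 67, 68, 69, 69, 68, 68, 69, 68, 68, 67, 67, 67, 66, 66, 66, 66, 66, 66, 66, 66, 65, 66, 6
[... 1800 characters left out ...]
, 69, 68, 68, 69, 68, 68, 69, 68, 69, 69, 69, 68, 69, 70, 69, 69, 69, 70, 70, 70, 69, 70, 70, 69, 70, 70, 70, 70, 70, 70, 70, 70, 69, 70, 71, 71, 71, 70, 71, 71, 71, 71, 71, 70, 71, 70, 71, 71, 71, 70, 71, 71, 71, 71, 71, 70, 69, 69, 70, 69, 69, 69, 69, 69, 69, 69, 68, 69, 70, 68, 71, 72, 71, 69, 68, 69, 68, 69, 69, 68, 68, 68, 69, 69, 69, 69, 69, 68, 68, 50, 22, 6, 7, 7, 7, 17, 61, 164, 198, 198, 139, 69, 69, 68, 69, 68, 68, 68, 68, 69, 67, 68, 49, 32, 29, 29, 44, 68, 159, 194, 135, 66, 66, 66, 67, 67, 56, 66, 75]
face 5049 5480 [0.46757058 0.03613304 0.14448528] [ 0.98146944  0.19161385 -0.00137036] yaw 11.04699231942548 [0.46245805 0.01846665 0.03611039] [0.47195691 0.05773701 0.21416773]
```

View pics/w2c.png

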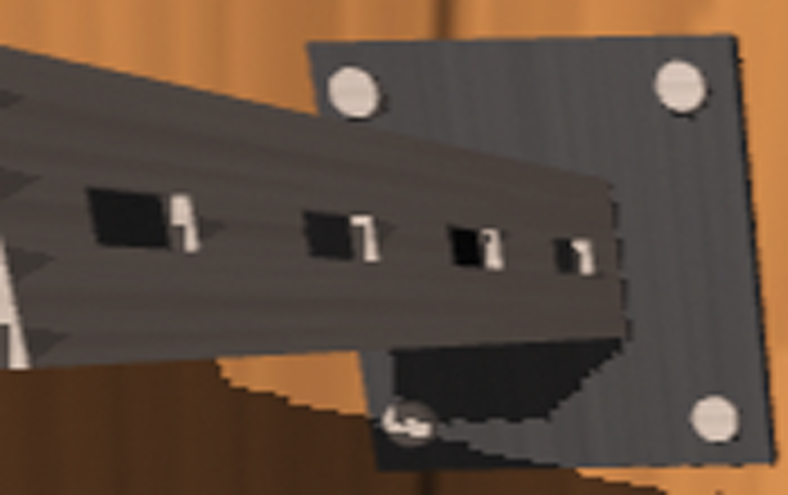

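Run:
```python
from h import *
c=np.load("pics/w2.npz"); F=np.load("pics/face.npz"); m,n=F["m"],F["n"]
K=np.array([[c["fx"],0,c["cx"]],[0,c["fy"],c["cy"]],[0,0,1]],float)
R=cv2.Rodrigues(np.array(c["rvec"],float))[0]; t=np.array(c["tvec"],float).ravel(); o=-R.T@t
def hit(u,v):
    d=R.T@np.linalg.inv(K)@np.array([u,v,1.]); return o+d*((m-o)@n)/(d@n)
yax=np.array([-np.sin(np.radians(11)),np.cos(np.radians(11)),0])
for nm,r,a,b in (("4",89,20.5,43.2),("3",92,67.5,82.9),("2",95,100,111),("1",97,123,131)):
    A,B=hit(a,r),hit(b,r); print(nm,np.round(A,4),np.round(B,4),"h %.4f"%(A[2]-B[2]), "lower z %.4f"%B[2],"yl %.4f %.4f"%(A@yax,B@yax))
# y edges of slot, column scan in slot 4,3 dark part, and post edges
g=cv2.cvtColor(c["frame"],cv2.COLOR_BGR2GRAY)
for col in (28,34,73): print(col,[int(v) for v in g[76:104,col]])
for col in (30,50,75): print(col,"post",[int(v) for v in g[50:75,col]],[int(v) for v in g[108:126,col]])
# foot & table heights check
P=cloud(c); print("table",np.round(P[20,250],4),"jar lid",np.round(P[200,375],4),"bolt corner", np.round(P[60,115],4))
```

```text
4 [0.4675 0.0371 0.1963] [0.4672 0.0383 0.1747] h 0.0216 lower z 0.1747 yl -0.0528 -0.0516
3 [0.4673 0.0376 0.1467] [0.4671 0.0386 0.1246] h 0.0221 lower z 0.1246 yl -0.0522 -0.0512
2 [0.4673 0.0373 0.096 ] [0.4671 0.0382 0.0737] h 0.0224 lower z 0.0737 yl -0.0525 -0.0516
1 [0.4672 0.0372 0.0459] [0.4671 0.0379 0.0241] h 0.0218 lower z 0.0241 yl -0.0527 -0.0519
28 [65, 66, 69, 71, 71, 69, 49, 24, 23, 24, 24, 24, 23, 23, 23, 23, 24, 24, 28, 69, 72, 71, 70, 69, 70, 69, 70, 69]
34 [66, 66, 67, 69, 71, 71, 66, 38, 25, 25, 25, 24, 23, 24, 24, 23, 25, 24, 23, 56, 70, 71, 69, 70, 69, 70, 70, 69]
73 [66, 67, 68, 70, 70, 70, 69, 69, 69, 70, 69, 50, 28, 28, 27, 27, 27, 28, 27, 27, 27, 46, 69, 70, 69, 69, 71, 70]
30 post [137, 137, 137, 137, 138, 137, 121, 71, 71, 71, 70, 69, 70, 70, 70, 69, 69, 66, 65, 65, 68, 68, 69, 70, 70] [65, 69, 68, 69, 70, 68, 66, 67, 67, 70, 70, 70, 62, 53, 52, 53, 52, 52]
50 post [130, 129, 129, 130, 130, 130, 129, 130, 129, 130, 129, 80, 71, 71, 69, 70, 69, 71, 71, 69, 68, 66, 66, 66, 68] [66, 68, 69, 70, 69, 67, 66, 67, 70, 70, 69, 99, 129, 130, 130, 130, 52, 49]
75 post [73, 73, 72, 73, 73, 112, 182, 192, 195, 191, 186, 188, 193, 186, 136, 75, 72, 69, 70, 69, 69, 69, 69, 69, 70] [66, 68, 69, 69, 69, 68, 69, 70, 70, 70, 110, 127, 126, 127, 127, 127, 126, 127]
table [ 0.5865  0.146  -0.0016] jar lid [ 0.7497 -0.0186  0.087 ] bolt corner [0.439  0.0754 0.0064]
```

Run:
```python
from h import *
c=np.load("pics/w1.npz"); P=cloud(c); q=P[180:280,245:362].reshape(-1,3)
print("table",np.nanmedian(q[abs(q[:,2])<.008][:,2]))
b=q[(q[:,2]>.024)&(q[:,2]<.034)]; print(len(b),np.median(b[:,2]))
r=cv2.minAreaRect((b[:,:2]*1000).astype(np.float32)); print(r)
h=q[(q[:,2]>.05)&(q[:,2]<.11)]; print("plate",h.min(0),h.max(0),np.median(h,0))
# axis via edges: per-bin midline
a=np.radians(-10.6); e=np.array([np.cos(a),np.sin(a)]); pn=np.array([-e[1],e[0]])
s=b[:,:2]@e; w=b[:,:2]@pn
mid=[]
for x in np.arange(s.min()+.045,s.max()-.01,.01):
    k=(s>x)&(s<x+.01); mid.append((x+.005,(w[k].min()+w[k].max())/2,w[k].max()-w[k].min()))
mid=np.array(mid); print(np.round(mid,4)); pf=np.polyfit(mid[:,0],mid[:,1],1); print("yaw",-10.6+np.degrees(np.arctan(pf[0])))
# plate rear
k=h[:,:2]@e; print("plate along",k.min(),k.max(),"bar end",s.max())
```

```text
table -0.0010409120300043176
1977 0.028904525791099617
((505.1319885253906, 275.28131103515625), (29.458955764770508, 147.08726501464844), 79.59197235107422)
plate [0.42227745 0.27259766 0.05004936] [0.45875069 0.3027705  0.09068949] [0.4347996  0.28915029 0.07451559]
[[0.4223 0.3625 0.025 ]
 [0.4323 0.3623 0.0255]
 [0.4423 0.3625 0.0253]
 [0.4523 0.3626 0.025 ]
 [0.4623 0.3626 0.0247]
 [0.4723 0.3625 0.0248]
 [0.4823 0.3624 0.025 ]
 [0.4923 0.3623 0.025 ]
 [0.5023 0.3622 0.025 ]
 [0.5123 0.3622 0.0252]]
yaw -10.800677754693433
plate along 0.36198984091878 0.39886057445080875 bar end 0.5193801783128255
```

```bash
python3 mv.py .507 .274 .18 169.3
```

```text
t 2.00 now [ 0.631  -0.0124  0.2268] yaw 100.05 tilt 0.0038 F [-0.8 -0.5  0.3] w 0.0852 J [-0.37  0.44  0.45  1.54 -0.2   1.21  0.29]
shift [303.9 -72.2  45.6] |316| turn -1.2087
```

Request:
drive_tool --series '[-1, 45, -10, 0, -0.17, -1, 105, -25, 0, -0.35, -1, 165, -40, 10, -0.53, -1, 225, -55, 20, -0.7, -1, 280, -66, 30, -0.88]'

```text
time: 2.62
position: [0.5149, 0.2555, 0.1957]
orientation: [0.25, 0.968, -0.001, 0.001]
wrist_force: [0.8, -0.2, -0.4]
width: 0.0852
```

```bash
python3 mv.py .507 .274 .12 169.3
```

```text
t 2.62 now [0.5149 0.2555 0.1957] yaw 151.01 tilt 0.0029 F [ 0.8 -0.2 -0.4] w 0.0852 J [-0.68  0.35  0.17  1.71 -0.06  1.09  0.57]
shift [16.1 12.4 75.7] |78| turn -0.3192
```

Request:
drive_tool --series '[-1, 8, 6, 25, -0.16, -1, 16, 12, 50, -0.319, -1, 16, 12, 75, -0.319, -1, 16, 12, 75, -0.319]'

```text
time: 3.12
position: [0.5047, 0.2742, 0.1192]
orientation: [0.092, 0.996, -0.002, -0.001]
wrist_force: [0.0, -0.7, -0.0]
width: 0.0851
```

```bash
python3 - <<'E'
from rig import viewer
from h import *
c=viewer.camera("wrist"); cv2.imwrite("pics/w3.png",c["frame"]); np.savez("pics/w3.npz",**c)
P=cloud(c); P=P.reshape(-1,3)
q=P[(P[:,0]>.4)&(P[:,0]<.62)&(P[:,1]>.22)&(P[:,1]<.33)]
print("table",np.nanmedian(q[abs(q[:,2])<.008][:,2]))
b=q[(q[:,2]>.024)&(q[:,2]<.034)]
print(len(b),cv2.minAreaRect((b[:,:2]*1000).astype(np.float32)))
E
python3 mv.py .507 .274 .004 169.3
```

```text
table -0.0009704274756460923
4309 ((508.2189025878906, 273.5995788574219), (24.679222106933594, 140.7655029296875), 78.87348937988281)
t 3.17 now [0.5059 0.2744 0.1206] yaw 169.38 tilt 0.0028 F [ 0.3 -0.3  0.2] w 0.0853 J [-0.66  0.43  0.09  1.79 -0.04  0.93  0.84]
shift [-1.000e+00  1.000e-01  1.166e+02] |117| turn 0.0014
```

View pics/w3.png

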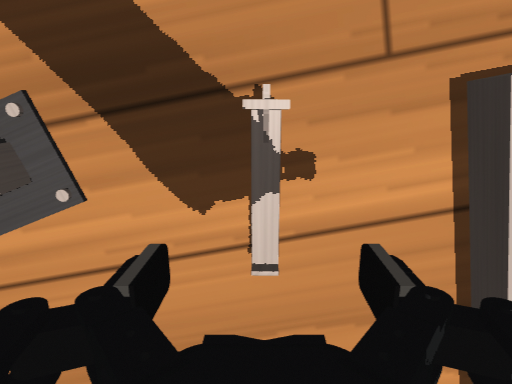

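Request:
drive_tool --series '[-1, -1, 0, 40, 0.006, -1, -1.5, 0.5, 80, 0.006, -1, -1.5, 0.5, 110, 0.006, -1, -1.5, 0.5, 119, 0.006, -1, -1.5, 0.5, 119, 0.006]' --force 60

```text
time: 3.8
position: [0.508, 0.2748, 0.0024]
orientation: [0.095, 0.995, -0.001, 0.001]
wrist_force: [0.8, 0.1, 0.9]
width: 0.0854
```

```bash
python3 mv.py .5075 .2737 .000 169
```

```text
t 3.80 now [0.508  0.2748 0.0024] yaw 169.05 tilt 0.0026 F [0.8 0.1 0.9] w 0.0854 J [-0.64  0.58  0.07  1.88 -0.06  0.68  0.85]
shift [ 0.3 -1.2  2.4] |3| turn 0.0008
```

Request:
drive_tool --series '[0.3, 0, -1, 2, 0, 0.8, 0, -1, 2, 0, 1, 0, -1, 2, 0, 1, 0, -1, 2, 0, 1, 0, -1, 2, 0]' --force 60

```text
time: 4.42
position: [0.5078, 0.2738, 0.0005]
orientation: [0.095, 0.995, -0.001, 0.001]
wrist_force: [-0.7, -0.3, -0.5]
width: -0.0002
```

```bash
python3 mv.py .5075 .2737 .000 169
```

```text
t 4.42 now [5.078e-01 2.738e-01 5.000e-04] yaw 169.05 tilt 0.0026 F [-0.7 -0.3 -0.5] w -0.0002 J [-0.64  0.58  0.07  1.89 -0.06  0.67  0.85]
shift [ 0.3 -0.2  0.5] |1| turn 0.0009
```

```bash
python3 - <<'E'
from rig import viewer
from h import *
for n in("wrist","scene"):
    c=viewer.camera(n); f=c["frame"]
    if n=="scene": f=cv2.resize(f[100:240,280:440],None,fx=4,fy=4)
    cv2.imwrite(f"pics/{n}4.png",f); np.savez(f"pics/{n}4.npz",**c)
E
python3 mv.py .5075 .2737 .000 169
```

```text
t 4.53 now [5.078e-01 2.738e-01 4.000e-04] yaw 169.05 tilt 0.0026 F [-0.9 -0.1 -0. ] w 0.0001 J [-0.64  0.58  0.07  1.89 -0.06  0.67  0.85]
shift [ 0.3 -0.1  0.4] |1| turn 0.0008
```

View pics/wrist4.png

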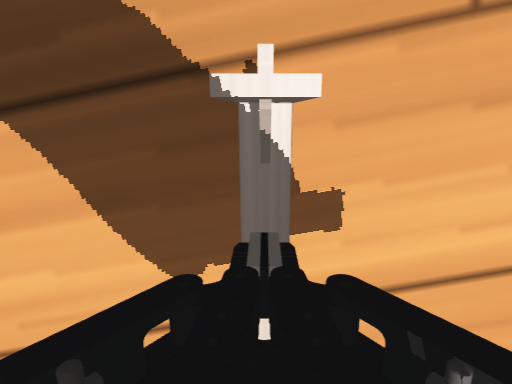

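View pics/scene4.png

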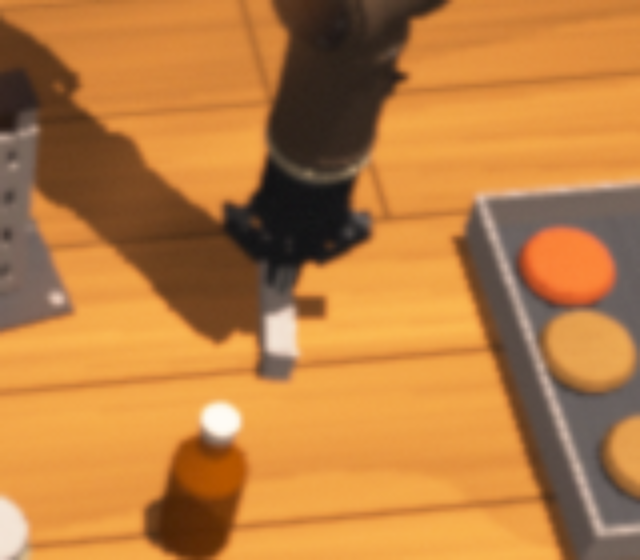

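Run:
```python
from h import *
c=np.load("pics/wrist4.npz"); P=cloud(c)
for v,u in ((88,265),(150,250),(200,250),(225,250),(232,265),(238,252),(245,252),(245,265),(245,278),(255,252),(265,275),(265,265),(280,250),(328,265),(235,243)): print(v,u,np.round(P[v,u],4))
Q=P.reshape(-1,3);q=Q[(Q[:,0]>.4)&(Q[:,0]<.62)&(Q[:,1]>.22)&(Q[:,1]<.33)]
print("table",np.nanmedian(q[abs(q[:,2])<.008][:,2]))
c=np.load("pics/scene4.npz"); P=cloud(c).reshape(-1,3); q=P[(P[:,0]>.4)&(P[:,0]<.62)&(P[:,1]>.22)&(P[:,1]<.33)&(P[:,2]>.015)&(P[:,2]<.12)]
b=q[(q[:,0]>.54)]; print("outer bar",b.min(0),b.max(0),np.median(b,0))
```

```text
88 265 [0.4369 0.2873 0.0882]
150 250 [0.4595 0.2758 0.028 ]
200 250 [0.4835 0.2709 0.029 ]
225 250 [0.4963 0.2683 0.029 ]
232 265 [0.4971 0.2758 0.04  ]
238 252 [0.4959 0.2701 0.0474]
245 252 [0.4958 0.2704 0.0554]
245 265 [0.497  0.2758 0.0549]
245 278 [0.4976 0.2812 0.0558]
255 252 [0.4958 0.2708 0.065 ]
265 275 [0.4975 0.2794 0.0731]
265 265 [0.4966 0.2758 0.0735]
280 250 [0.4945 0.2712 0.0862]
328 265 [0.5574 0.2643 0.0289]
235 243 [0.5011 0.2637 0.0286]
table -0.0009687405170379081
outer bar [0.54065699 0.24943067 0.01624709] [0.5889682  0.28104903 0.04672659] [0.56692183 0.26370366 0.03010045]
```

Run:
```python
from h import *
c=np.load("pics/w3.npz"); P=cloud(c); f=c["frame"]
R=cv2.Rodrigues(np.array(c["rvec"],float))[0]; print("cam",-R.T@c["tvec"].ravel())
q=P[235:300,120:172]; m=np.isfinite(q[...,2]); 
z=q[...,2]; zz=z[(z>.06)&(z<.25)]; print("finger min z",np.percentile(zz,[0,1,5,50]))
for v,u in ((248,160),(255,150),(262,165),(290,140),(246,372)): print(v,u,np.round(P[v,u],4))
c=np.load("pics/wrist4.npz");R=cv2.Rodrigues(np.array(c["rvec"],float))[0]; print("cam4",-R.T@c["tvec"].ravel())
```

```text
cam [0.43957476 0.28635537 0.29800458]
finger min z [0.16787642 0.16965637 0.1723943  0.1888233 ]
248 160 [0.4858 0.2338 0.1777]
255 150 [0.4857 0.2316 0.1835]
262 165 [0.4942 0.2322 0.1732]
290 140 [0.4912 0.2326 0.2002]
246 372 [0.5021 0.3204 0.175 ]
cam4 [0.44223234 0.28607385 0.179125  ]
```

Run:
```python
from rig import ctrl
print([ (a,getattr(ctrl,a)) for a in dir(ctrl) if not a.startswith('_')])
from h import *
c=np.load("pics/scene4.npz"); P=cloud(c); f=c["frame"]
# gripper dark pixels near finger in scene
q=P[150:185,335:365]
for v in range(150,190,2): print(v,[ "%.3f"%P[v,u,2] for u in range(342,356,2)])
```

```text
[('Unreachable', <class 'rig.Unreachable'>), ('hold_point_z', 0.0187)]
150 ['0.137', 'nan', '0.174', '0.180', '0.186', '0.191', '0.192']
152 ['0.145', '0.147', '0.143', '0.167', '0.180', '0.178', '0.183']
154 ['0.135', '0.144', '0.139', '0.142', '0.152', '0.172', '0.173']
156 ['0.124', '-0.000', '0.131', '0.129', '0.139', '0.144', '0.131']
158 ['0.115', '0.100', '0.033', '0.122', '0.134', '0.130', '0.125']
160 ['0.112', '0.092', '0.092', '0.087', '0.116', '0.116', '0.112']
162 ['0.098', '0.103', '0.093', '0.091', '0.111', '0.075', '0.103']
164 ['0.002', '0.087', '0.091', '0.090', '0.094', '0.075', '0.093']
166 ['-0.004', '-0.001', '0.034', '0.078', '0.084', '0.073', '0.091']
168 ['-0.002', '0.005', '0.032', '0.063', '0.077', '0.065', '0.062']
170 ['-0.003', '0.003', '0.031', '0.056', '0.057', '0.054', '0.050']
172 ['0.003', '0.001', '0.033', '0.042', '0.048', '0.047', '-0.002']
174 ['-0.003', '0.001', '0.029', '0.029', '0.031', '0.025', '-0.000']
176 ['0.001', '0.002', '0.029', '0.033', '0.028', '0.032', '0.003']
178 ['0.007', '-0.006', '0.027', '0.032', '0.037', '0.029', '0.002']
180 ['0.008', '-0.000', '0.030', '0.033', '0.034', '0.026', '-0.000']
182 ['0.005', '-0.000', '0.030', '0.024', '0.028', '0.029', '-0.008']
184 ['-0.002', '0.005', '0.025', '0.030', '0.032', '0.030', '-0.000']
186 ['-0.004', '0.001', '0.025', '0.030', '0.023', '0.034', '0.000']
188 ['0.009', '0.001', '0.024', '0.040', '0.045', '0.043', '0.045']
```

Request:
drive_tool --series '[-1, 0, 0, 0, 0, -1, 0, 0, 0, 0, -1, 0, 0, 0, 0, -1, 0, 0, 10, 0, -1, 0, 0, 15, 0]'

```text
time: 5.15
position: [0.5074, 0.2735, -0.0155]
orientation: [0.095, 0.995, -0.001, 0.0]
wrist_force: [-0.1, 0.3, 0.5]
width: 0.0852
```

```bash
python3 - <<'E'
from rig import viewer
from h import *
c=viewer.camera("wrist"); cv2.imwrite("pics/w5.png",c["frame"])
P=cloud(c); q=P[200:330,60:200,2]; z=q[(q>.003)&(q<.2)]
R=cv2.Rodrigues(np.array(c["rvec"],float))[0]; print("cam",-R.T@np.array(c["tvec"]).ravel())
for v in range(225,300,6): print(v,["%.3f"%P[v,u,2] for u in range(130,175,6)])
E
python3 mv.py .5075 .2737 -.034 169
```

```text
cam [0.4419405  0.28586845 0.16317239]
225 ['-0.002', '-0.001', '-0.002', '0.000', '-0.002', '-0.001', '-0.001', '-0.001']
231 ['-0.001', '-0.000', '-0.001', '-0.001', '-0.001', '-0.002', '-0.002', '-0.001']
237 ['-0.001', '-0.001', '-0.002', '-0.002', '-0.002', '-0.002', '-0.002', '-0.001']
243 ['-0.001', '-0.001', '-0.000', '-0.001', '-0.001', '-0.001', '-0.001', '-0.001']
249 ['0.000', '-0.002', '-0.001', '0.044', '0.044', '0.043', '0.036', '-0.001']
255 ['-0.001', '0.042', '0.048', '0.049', '0.050', '0.044', '0.036', '-0.001']
261 ['0.047', '0.054', '0.054', '0.055', '0.052', '0.044', '0.037', '-0.001']
267 ['0.059', '0.060', '0.059', '0.057', '0.051', '0.045', '0.037', '-0.001']
273 ['0.063', '0.063', '0.063', '0.057', '0.052', '0.046', '0.038', '-0.002']
279 ['0.068', '0.067', '0.063', '0.058', '0.053', '0.046', '0.039', '-0.001']
285 ['0.070', '0.069', '0.064', '0.059', '0.053', '0.047', '0.040', '-0.001']
291 ['0.072', '0.069', '0.066', '0.060', '0.053', '0.048', '0.040', '-0.001']
297 ['0.072', '0.071', '0.065', '0.060', '0.055', '0.048', '-0.002', '-0.001']
t 5.20 now [ 0.5071  0.2733 -0.016 ] yaw 169.05 tilt 0.0034 F [ 0.4 -0.5 -0. ] w 0.0853 J [-0.64  0.61  0.07  1.9  -0.06  0.64  0.85]
shift [-0.4  0.5 18. ] |18| turn 0.0009
```

View pics/w5.png

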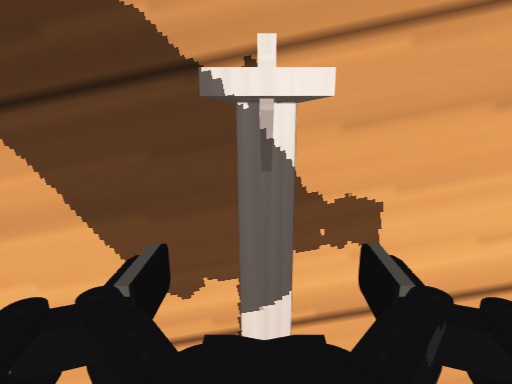

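Request:
drive_tool --series '[-1, 0, 0, 8, 0, -1, 0, 0, 15, 0, -1, 0, 0, 18, 0, -1, 0, 0, 18, 0]'

```text
time: 5.7
position: [0.5069, 0.2732, -0.0343]
orientation: [0.095, 0.995, -0.002, -0.0]
wrist_force: [0.3, -1.0, 0.1]
width: 0.0854
```

```bash
python3 - <<'E'
from rig import viewer
from h import *
c=viewer.camera("wrist"); cv2.imwrite("pics/w6.png",c["frame"])
P=cloud(c); q=P[235:320,120:175,2]; z=q[(q>.006)&(q<.2)]; print("L",np.percentile(z,[0,1,5]))
q=P[235:320,355:410,2]; z=q[(q>.006)&(q<.2)]; print("R",np.percentile(z,[0,1,5]))
E
python3 mv.py .5075 .2737 -.034 169
```

```text
L [0.0142343  0.01636853 0.01980732]
R [0.01444555 0.01634006 0.01953772]
t 5.75 now [ 0.5071  0.2733 -0.034 ] yaw 169.05 tilt 0.0034 F [-0.7  0.2  1. ] w 0.0852 J [-0.63  0.64  0.07  1.91 -0.06  0.6   0.85]
shift [-0.3  0.5 -0. ] |1| turn 0.0008
```

Request:
drive_tool --series '[0, 0, 0, 0, 0, 0.6, 0, 0, 0, 0, 1, 0, 0, 0, 0, 1, 0, 0, 0, 0, 1, 0, 0, 0, 0]' --force 60

```text
time: 6.38
position: [0.5073, 0.2735, -0.0337]
orientation: [0.095, 0.995, -0.001, 0.0]
wrist_force: [-2.1, -0.5, 5.7]
width: 0.0238
```

```bash
python3 mv.py .5075 .2737 -.034 169
```

```text
t 6.38 now [ 0.5073  0.2735 -0.0337] yaw 169.05 tilt 0.0029 F [-2.1 -0.5  5.7] w 0.0238 J [-0.63  0.64  0.07  1.9  -0.06  0.6   0.85]
shift [-0.1  0.2  0.3] |0| turn 0.0009
```

Request:
drive_tool --series '[1, 0, 0, -20, 0, 1, 0, 0, -60, 0, 1, 0, 0, -120, 0, 1, 0, 0, -180, 0, 1, 0, 0, -194, 0]' --force 60

```text
time: 7.0
position: [0.509, 0.275, 0.1641]
orientation: [0.095, 0.995, 0.0, 0.003]
wrist_force: [0.7, 0.1, -3.8]
width: 0.0242
```

```bash
python3 mv.py .600 .0635 .16 191
```

```text
t 7.00 now [0.509  0.275  0.1641] yaw 169.04 tilt 0.0051 F [ 0.7  0.1 -3.8] w 0.0242 J [-0.66  0.38  0.1   1.74 -0.04  1.02  0.83]
shift [-129.5 -190.4    4.5] |230| turn -0.3833
```

Request:
drive_tool --series '[1, -40, -35, 0, -0.05, 1, -75, -80, 0, -0.12, 1, -105, -130, 0, -0.25, 1, -125, -175, 0, -0.38, 1, -129, -190, 0, -0.383]' --force 60

```text
time: 7.62
position: [0.5992, 0.0587, 0.1628]
orientation: [-0.094, 0.996, -0.001, 0.001]
wrist_force: [-0.2, 0.6, -3.5]
width: 0.0243
```

```bash
python3 mv.py .590 .0616 .120 191
```

```text
t 7.62 now [0.5992 0.0587 0.1628] yaw -169.26 tilt 0.0033 F [-0.2  0.6 -3.5] w 0.0243 J [-0.24  0.42  0.07  1.68 -0.03  1.04  1.6 ]
shift [ 8.6  4.6 42.7] |44| turn -0.0046
```

Request:
drive_tool --series '[1, 3, 2, 15, -0.005, 1, 6, 4, 35, -0.005, 1, 8.5, 4.5, 42, -0.005, 1, 8.5, 4.5, 42, -0.005]' --force 60

```text
time: 8.12
position: [0.589, 0.0628, 0.1197]
orientation: [-0.097, 0.995, -0.001, 0.0]
wrist_force: [0.5, 0.4, -2.8]
width: 0.0243
```

```bash
python3 - <<'E'
from rig import viewer
from h import *
for n in ("wrist","top","scene"):
    c=viewer.camera(n); f=c["frame"]; np.savez(f"pics/{n}7.npz",**c)
    if n=="top": f=cv2.resize(f[150:280,180:330],None,fx=5,fy=5,interpolation=cv2.INTER_CUBIC)[:600]
    if n=="scene": f=cv2.resize(f[110:230,220:340],None,fx=5,fy=5,interpolation=cv2.INTER_CUBIC)
    cv2.imwrite(f"pics/{n}7.png",f)
E
python3 mv.py .590 .0616 .120 191
```

```text
t 8.28 now [0.5906 0.0621 0.1213] yaw -168.95 tilt 0.0041 F [ 0.8  0.7 -3.2] w 0.0241 J [-0.24  0.45  0.07  1.75 -0.03  0.94  1.6 ]
shift [ 0.7 -0.4  1.3] |2| turn 0.0009
```

View pics/wrist7.png

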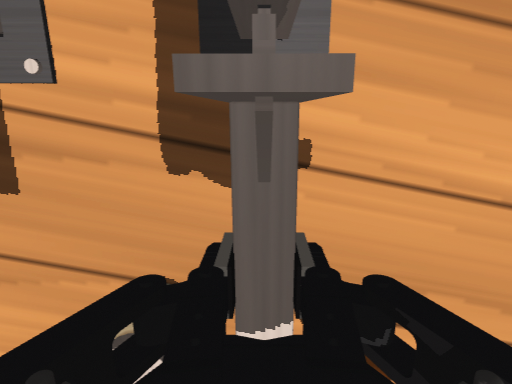

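View pics/top7.png

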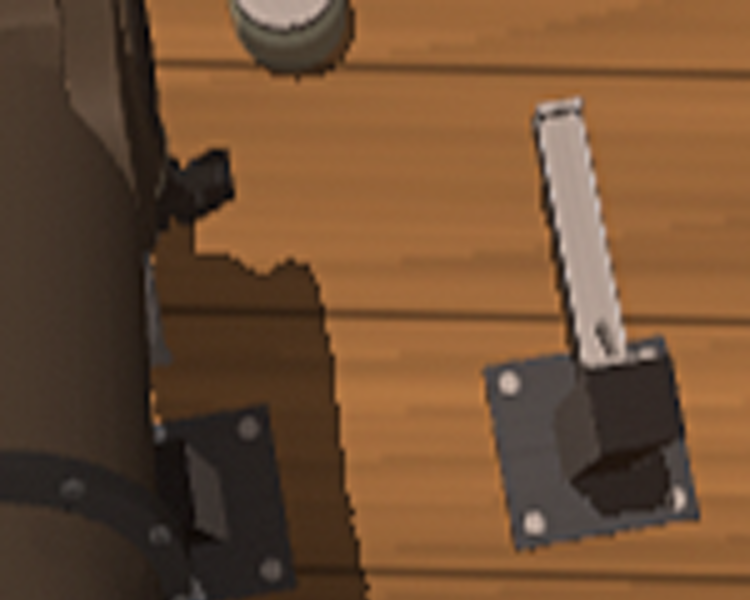

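View pics/scene7.png

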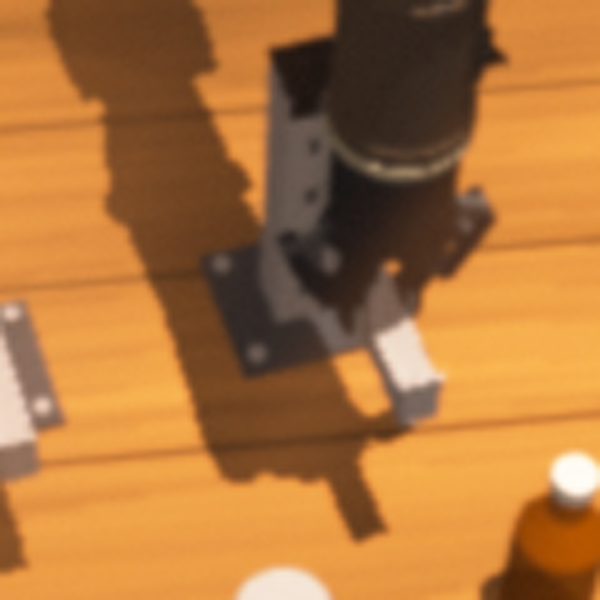

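```bash
cat > meas.py <<'E'
from h import *
import sys
c=np.load(sys.argv[1]); P=cloud(c); f=c["frame"]; g=cv2.cvtColor(f,cv2.COLOR_BGR2GRAY)
cv2.imwrite("pics/crop_"+sys.argv[1].split('/')[-1][:-4]+".png",cv2.resize(f[0:110,160:370],None,fx=3.8,fy=3.8,interpolation=cv2.INTER_CUBIC))
a=np.radians(11.0); ex=np.array([np.cos(a),np.sin(a),0]); ey=np.array([-np.sin(a),np.cos(a),0])
X=P@ex; Y=P@ey; Z=P[...,2]
def rng(name,m):
    if m.sum()<5: print(name,"none"); return
    print(name,m.sum(),"X %.4f/%.4f/%.4f"%tuple(np.percentile(X[m],[1,50,99])),"Y %.4f..%.4f mid %.4f"%(Y[m].min(),Y[m].max(),(Y[m].min()+Y[m].max())/2),"Z %.4f..%.4f"%(Z[m].min(),Z[m].max()))
v,u=np.mgrid[:384,:512]
roi=(v<235)&(u>150)&(u<380)
z0=float(sys.argv[2])  # est. arm origin z
rng("bar top",roi&(abs(Z-z0-.030)<.004)&(v>100))
rng("plate top",roi&(abs(Z-z0-.090)<.004))
rng("hook top",roi&(abs(Z-z0-.072)<.004))
post=roi&(v<60)&(Z>.01)&(Z<.25)&(X<.474)
rng("post",post)
for r in (0,5,10,15,20,25,30):
    m=post&(v==r)&(abs(X-.466)<.004)
    if m.any(): print(r,"cols",u[m].min(),u[m].max(),"X %.4f Y %.4f..%.4f mid %.4f Z %.3f"%(np.median(X[m]),Y[m].min(),Y[m].max(),(Y[m].min()+Y[m].max())/2,np.median(Z[m])))
m=roi&(abs(Z-z0-.030)<.004)&(v>110)
pts=[]
for r in range(115,230,5):
    k=m&(v==r)
    if k.sum()>5: pts.append((X[k].mean(),(Y[k].min()+Y[k].max())/2))
pts=np.array(pts); pf=np.polyfit(pts[:,0],pts[:,1],1); print("bar yaw rel post11 deg",np.degrees(np.arctan(pf[0])),"midY@ends",pts[0],pts[-1])
E
python3 meas.py pics/wrist7.npz .155
```

```text
bar top 7563 X 0.5210/0.5467/0.5703 Y -0.0640..-0.0389 mid -0.0514 Z 0.1810..0.1847
plate top 6979 X 0.5145/0.5175/0.5205 Y -0.0666..-0.0362 mid -0.0514 Z 0.2410..0.2448
hook top 1593 X 0.5042/0.5108/0.5261 Y -0.0665..-0.0366 mid -0.0515 Z 0.2230..0.2306
post 1720 X 0.4628/0.4662/0.4666 Y -0.0720..-0.0320 mid -0.0520 Z 0.0100..0.1059
0 cols 227 300 X 0.4662 Y -0.0717..-0.0320 mid -0.0519 Z 0.104
5 cols 229 298 X 0.4661 Y -0.0714..-0.0322 mid -0.0518 Z 0.096
10 cols 230 296 X 0.4661 Y -0.0719..-0.0324 mid -0.0521 Z 0.086
15 cols 232 295 X 0.4662 Y -0.0717..-0.0320 mid -0.0519 Z 0.076
20 cols 234 293 X 0.4661 Y -0.0715..-0.0323 mid -0.0519 Z 0.064
25 cols 236 291 X 0.4662 Y -0.0714..-0.0326 mid -0.0520 Z 0.051
30 cols 237 290 X 0.4662 Y -0.0719..-0.0322 mid -0.0520 Z 0.036
bar yaw rel post11 deg 0.28330992123766785 midY@ends [ 0.52541124 -0.05152518] [ 0.56695048 -0.05141385]
```

View pics/crop_wrist7.png

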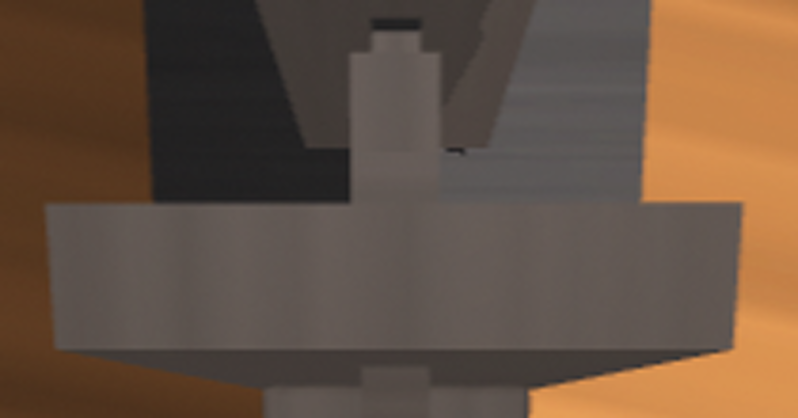

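Request:
drive_tool --series '[1, 0, -0.5, 12, 0, 1, 5, -0.5, 25, 0, 1, 15, -0.5, 31.8, 0, 1, 25, -0.5, 31.8, 0, 1, 25, -0.5, 31.8, 0]' --force 60

```text
time: 8.9
position: [0.5654, 0.0564, 0.0897]
orientation: [-0.096, 0.995, -0.001, 0.002]
wrist_force: [-0.6, -0.1, -3.2]
width: 0.024
```

```bash
python3 - <<'E'
from rig import viewer
from h import *
c=viewer.camera("wrist"); np.savez("pics/wrist8.npz",**c)
E
python3 mv.py .5554 .0553 .0895 191; python3 meas.py pics/wrist8.npz .1235
```

```text
t 8.95 now [0.5663 0.0566 0.0899] yaw -168.95 tilt 0.0047 F [ 0.3  0.  -2.9] w 0.0238 J [-0.24  0.45  0.06  1.84 -0.03  0.85  1.6 ]
shift [10.9  0.8  0.4] |11| turn 0.0008
bar top 7674 X 0.4964/0.5221/0.5458 Y -0.0657..-0.0406 mid -0.0531 Z 0.1498..0.1544
plate top 7199 X 0.4898/0.4928/0.4958 Y -0.0684..-0.0377 mid -0.0530 Z 0.2095..0.2143
hook top 1719 X 0.4795/0.4865/0.5026 Y -0.0681..-0.0380 mid -0.0530 Z 0.1915..0.1995
post 4262 X 0.4598/0.4662/0.4665 Y -0.0720..-0.0318 mid -0.0519 Z 0.0615..0.1587
0 cols 204 332 X 0.4661 Y -0.0715..-0.0318 mid -0.0517 Z 0.157
5 cols 207 329 X 0.4662 Y -0.0717..-0.0319 mid -0.0518 Z 0.152
10 cols 209 325 X 0.4661 Y -0.0720..-0.0324 mid -0.0522 Z 0.147
15 cols 212 322 X 0.4662 Y -0.0717..-0.0322 mid -0.0520 Z 0.141
20 cols 215 319 X 0.4662 Y -0.0716..-0.0320 mid -0.0518 Z 0.134
25 cols 218 316 X 0.4662 Y -0.0715..-0.0322 mid -0.0518 Z 0.127
30 cols 221 313 X 0.4662 Y -0.0714..-0.0320 mid -0.0517 Z 0.118
bar yaw rel post11 deg 0.028037588155163273 midY@ends [ 0.50085776 -0.05310536] [ 0.54230451 -0.05312595]
```

View pics/crop_wrist8.png

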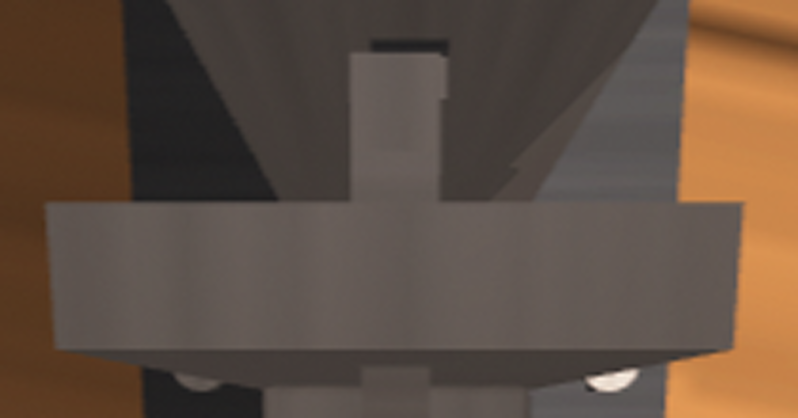

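Request:
drive_tool --series '[1, 4, 1.1, 0.4, 0, 1, 8, 1.1, 0.4, 0, 1, 8, 1.1, 0.4, 0, 1, 8, 1.1, 0.4, 0]' --force 60

```text
time: 9.45
position: [0.5583, 0.0562, 0.0896]
orientation: [-0.096, 0.995, -0.001, 0.002]
wrist_force: [0.1, 0.1, -2.4]
width: 0.0241
```

```bash
python3 - <<'E'
from rig import viewer
from h import *
c=viewer.camera("wrist"); np.savez("pics/wrist9.npz",**c)
E
python3 mv.py .5554 .0553 .0895 191; python3 meas.py pics/wrist9.npz .1235
```

```text
t 9.50 now [0.5584 0.0562 0.0895] yaw -168.95 tilt 0.0048 F [ 0.3  0.  -2.5] w 0.0239 J [-0.24  0.44  0.06  1.86 -0.03  0.84  1.6 ]
shift [ 3.1 -0.3  0. ] |3| turn 0.0009
bar top 7682 X 0.4894/0.5150/0.5388 Y -0.0646..-0.0394 mid -0.0520 Z 0.1497..0.1544
plate top 7185 X 0.4827/0.4857/0.4887 Y -0.0672..-0.0365 mid -0.0519 Z 0.2095..0.2146
hook top 1700 X 0.4725/0.4793/0.4953 Y -0.0671..-0.0369 mid -0.0520 Z 0.1915..0.1994
post 5913 X 0.4650/0.4662/0.4735 Y -0.0722..-0.0317 mid -0.0519 Z 0.1053..0.1959
0 cols 182 346 X 0.4661 Y -0.0718..-0.0317 mid -0.0517 Z 0.181
5 cols 186 342 X 0.4661 Y -0.0717..-0.0318 mid -0.0518 Z 0.177
10 cols 190 338 X 0.4662 Y -0.0716..-0.0322 mid -0.0519 Z 0.173
15 cols 193 335 X 0.4661 Y -0.0718..-0.0318 mid -0.0518 Z 0.168
20 cols 197 331 X 0.4662 Y -0.0722..-0.0322 mid -0.0522 Z 0.163
25 cols 201 327 X 0.4662 Y -0.0719..-0.0320 mid -0.0520 Z 0.157
30 cols 205 323 X 0.4662 Y -0.0718..-0.0322 mid -0.0520 Z 0.151
bar yaw rel post11 deg 0.019564951352376268 midY@ends [ 0.49382273 -0.0519472 ] [ 0.53529887 -0.05199634]
```

View pics/crop_wrist9.png

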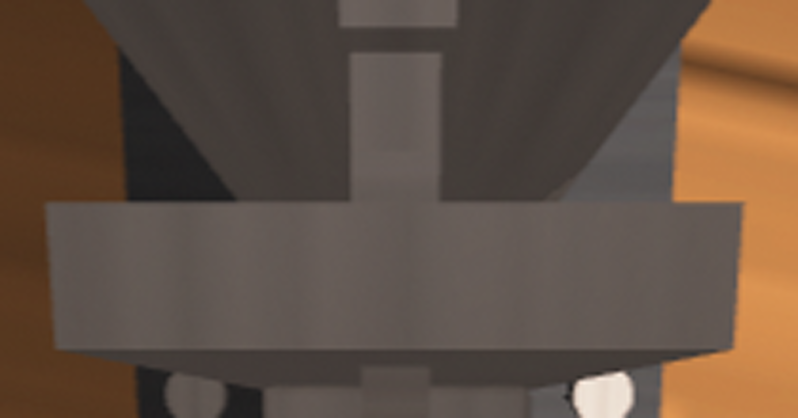

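Request:
drive_tool --series '[1, 3, 0, 0, 0, 1, 5, 0, 0, 0, 1, 6, 0, 0, 0, 1, 7, 0, 0, 0]'

```text
time: 10.0
position: [0.5515, 0.0549, 0.0895]
orientation: [-0.096, 0.995, -0.001, 0.002]
wrist_force: [0.0, 0.2, -3.7]
width: 0.0241
```

```bash
python3 mv.py .5554 .0553 .0895 191
```

```text
t 10.00 now [0.5515 0.0549 0.0895] yaw -168.95 tilt 0.0050 F [ 0.   0.2 -3.7] w 0.0241 J [-0.24  0.43  0.06  1.88 -0.03  0.83  1.6 ]
shift [-3.9 -0.3  0. ] |4| turn 0.0009
```

Request:
drive_tool --series '[1, 1, 0, 0, 0, 1, 2, 0, 0, 0, 1, 2.5, 0, 0, 0, 1, 3, 0, 0, 0]'

```text
time: 10.5
position: [0.5485, 0.0543, 0.0895]
orientation: [-0.096, 0.995, -0.001, 0.002]
wrist_force: [0.3, 0.1, -1.5]
width: 0.0243
```

```bash
python3 mv.py .5554 .0553 .0895 191
```

```text
t 10.50 now [0.5485 0.0543 0.0895] yaw -168.95 tilt 0.0049 F [ 0.3  0.1 -1.5] w 0.0243 J [-0.24  0.42  0.06  1.89 -0.03  0.83  1.6 ]
shift [-7.  -0.3  0. ] |7| turn 0.0009
```

Request:
drive_tool --series '[1, 1, 0, 0, 0, 1, 2, 0, 0, 0, 1, 3, 0, 0, 0, 1, 3.5, 0, 0, 0]'

```text
time: 11.0
position: [0.545, 0.0536, 0.0895]
orientation: [-0.096, 0.995, -0.001, 0.002]
wrist_force: [-0.7, 0.2, -3.3]
width: 0.0241
```

```bash
python3 - <<'E'
from rig import viewer
from h import *
c=viewer.camera("wrist"); np.savez("pics/wrist10.npz",**c); cv2.imwrite("pics/wrist10.png",c["frame"])
E
python3 mv.py .5554 .0553 .0895 191; python3 meas.py pics/wrist10.npz .1235 | egrep "plate|hook|post|^10"
```

```text
t 11.05 now [0.545  0.0536 0.0895] yaw -168.95 tilt 0.0049 F [ 0.9  0.3 -3.1] w 0.0241 J [-0.24  0.42  0.06  1.9  -0.03  0.82  1.6 ]
shift [-10.6  -0.3   0.1] |11| turn 0.0008
plate top 8322 X 0.4658/0.4716/0.4751 Y -0.0705..-0.0325 mid -0.0515 Z 0.2095..0.2139
hook top 1790 X 0.4647/0.4663/0.4816 Y -0.0719..-0.0316 mid -0.0518 Z 0.1915..0.1995
post 6012 X 0.4482/0.4662/0.4701 Y -0.0723..-0.0315 mid -0.0519 Z 0.0997..0.2136
bar yaw rel post11 deg 0.09298636057874507 midY@ends [ 0.48020538 -0.05205822] [ 0.52168702 -0.05204043]
```

View pics/wrist10.png

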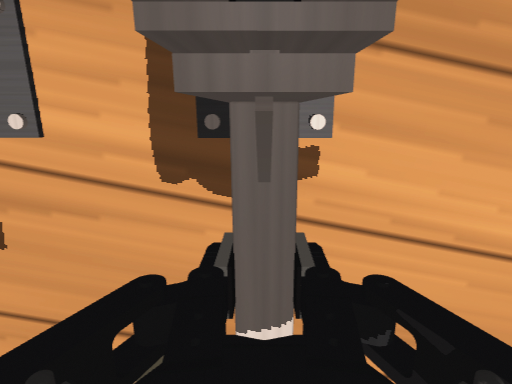

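Request:
drive_tool --series '[1, 1, 0, 0, 0, 1, 1.5, 0, 0, 0, 1, 2, 0, 0, 0, 1, 2.5, 0, 0, 0]'

```text
time: 11.55
position: [0.5425, 0.0531, 0.0895]
orientation: [-0.096, 0.995, -0.001, 0.002]
wrist_force: [0.2, 0.2, -2.5]
width: 0.024
```

```bash
python3 mv.py .5554 .0553 .0895 191
```

```text
t 11.55 now [0.5425 0.0531 0.0895] yaw -168.95 tilt 0.0049 F [ 0.2  0.2 -2.5] w 0.0240 J [-0.24  0.42  0.06  1.9  -0.03  0.82  1.6 ]
shift [-13.1  -0.3   0.1] |13| turn 0.0008
```

Request:
drive_tool --series '[1, 0.5, 0, 0, 0, 1, 0.5, 0, 2, 0, 1, 0.5, 0, 4, 0, 1, 0.5, 0, 5, 0, 1, 0.5, 0, 5, 0]'

```text
time: 12.18
position: [0.5427, 0.0532, 0.0848]
orientation: [-0.096, 0.995, -0.001, 0.003]
wrist_force: [3.6, 0.8, 0.8]
width: 0.0241
```

```bash
python3 mv.py .5554 .0553 .0785 191
```

```text
t 12.18 now [0.5427 0.0532 0.0848] yaw -168.95 tilt 0.0060 F [3.6 0.8 0.8] w 0.0241 J [-0.24  0.42  0.06  1.91 -0.03  0.81  1.6 ]
shift [-12.8  -0.3   6.3] |14| turn 0.0008
```

Request:
drive_tool --series '[1, 0, 0, 1, 0, 1, 0, 0, 2, 0, 1, 0, 0, 3, 0, 1, 0, 0, 3, 0]'

```text
time: 12.68
position: [0.5429, 0.0532, 0.0818]
orientation: [-0.096, 0.995, -0.001, 0.003]
wrist_force: [4.7, 1.6, 1.0]
width: 0.0238
```

```bash
python3 mv.py .5554 .0553 .0785 191
```

```text
t 12.68 now [0.5429 0.0532 0.0818] yaw -168.95 tilt 0.0063 F [4.7 1.6 1. ] w 0.0238 J [-0.24  0.43  0.06  1.91 -0.03  0.8   1.6 ]
shift [-12.6  -0.3   3.3] |13| turn 0.0009
```

Request:
drive_tool --series '[1, 0, 0, 0.7, 0, 1, 0, 0, 1.4, 0, 1, 0, 0, 2, 0, 1, 0, 0, 2, 0]'

```text
time: 13.18
position: [0.5428, 0.0532, 0.0796]
orientation: [-0.096, 0.995, -0.001, 0.003]
wrist_force: [4.3, 0.2, -1.5]
width: 0.0243
```

```bash
python3 mv.py .5554 .0553 .0785 191
```

```text
t 13.18 now [0.5428 0.0532 0.0796] yaw -168.95 tilt 0.0061 F [ 4.3  0.2 -1.5] w 0.0243 J [-0.24  0.43  0.06  1.91 -0.03  0.8   1.6 ]
shift [-12.7  -0.3   1.2] |13| turn 0.0009
```

Request:
drive_tool --series '[1, 0, 0, 0.5, 0, 1, 0, 0, 1, 0, 1, 0, 0, 1.3, 0, 1, 0, 0, 1.3, 0]'

```text
time: 13.68
position: [0.5428, 0.0531, 0.0783]
orientation: [-0.096, 0.995, -0.001, 0.003]
wrist_force: [3.6, 0.8, 1.6]
width: 0.0243
```

```bash
python3 mv.py .5554 .0553 .0785 191
```

```text
t 13.68 now [0.5428 0.0531 0.0783] yaw -168.95 tilt 0.0061 F [3.6 0.8 1.6] w 0.0243 J [-0.24  0.43  0.06  1.91 -0.03  0.79  1.6 ]
shift [-12.8  -0.3  -0.1] |13| turn 0.0009
```

Request:
drive_tool --series '[1, 0, 0, 0.5, 0, 1, 0, 0, 1, 0, 1, 0, 0, 1, 0]'

```text
time: 14.05
position: [0.5426, 0.0532, 0.0774]
orientation: [-0.096, 0.995, -0.001, 0.003]
wrist_force: [1.9, 0.4, 5.5]
width: 0.0239
```

```bash
python3 mv.py .5554 .0553 .0785 191
```

```text
t 14.05 now [0.5426 0.0532 0.0774] yaw -168.95 tilt 0.0058 F [1.9 0.4 5.5] w 0.0239 J [-0.24  0.43  0.06  1.91 -0.03  0.79  1.6 ]
shift [-13.   -0.4  -1. ] |13| turn 0.0009
```

Request:
drive_tool --series '[1, 0, 0, 0.4, 0, 1, 0, 0, 0.6, 0, 1, 0, 0, 0.6, 0]'

```text
time: 14.42
position: [0.5424, 0.0531, 0.0771]
orientation: [-0.096, 0.995, -0.001, 0.003]
wrist_force: [1.4, 0.3, 5.7]
width: 0.0239
```

```bash
python3 mv.py .5554 .0553 .0785 191;python3 - <<'E'
from rig import viewer
from h import *
c=viewer.camera("wrist"); np.savez("pics/wrist11.npz",**c); cv2.imwrite("pics/wrist11.png",c["frame"])
E
python3 meas.py pics/wrist11.npz .1115 | egrep "top|yaw"
```

```text
t 14.43 now [0.5424 0.0531 0.0771] yaw -168.95 tilt 0.0055 F [1.4 0.3 5.7] w 0.0239 J [-0.24  0.43  0.06  1.91 -0.03  0.79  1.6 ]
shift [-13.2  -0.3  -1.4] |13| turn 0.0008
bar top 7482 X 0.4745/0.4991/0.5223 Y -0.0646..-0.0394 mid -0.0520 Z 0.1383..0.1437
plate top 7426 X 0.4660/0.4714/0.4745 Y -0.0707..-0.0326 mid -0.0516 Z 0.1975..0.2034
hook top 1371 X 0.4642/0.4662/0.4817 Y -0.0720..-0.0315 mid -0.0517 Z 0.1795..0.1875
bar yaw rel post11 deg -0.008898821827154907 midY@ends [ 0.4775371  -0.05188528] [ 0.51876365 -0.05207052]
```

```bash
cat > slope.py <<'E'
from h import *
import sys
for n in sys.argv[1:]:
    c=np.load(n); P=cloud(c)
    q=P[115:225,240:290].reshape(-1,3); q=q[np.isfinite(q[:,2])]
    z=np.median(q[:,2]); q=q[abs(q[:,2]-z)<.006]
    A=np.c_[q[:,:2]@[.9816,.1908],np.ones(len(q))]; k=np.linalg.lstsq(A,q[:,2],rcond=None)[0]
    pt=P[55:90,190:340].reshape(-1,3); 
    x=q[:,:2]@[.9816,.1908]
    print(n,"z med %.4f slope %.4f"%(z,k[0]),"z at X=.4662: %.4f"%(k[0]*.4662+k[1]),"platez",np.nanpercentile(pt[:,2],[50,90]))
E
python3 slope.py pics/wrist7.npz pics/wrist9.npz pics/wrist10.npz pics/wrist11.npz
```

```text
pics/wrist7.npz z med 0.1826 slope -0.0009 z at X=.4662: 0.1825 platez [0.24239817 0.24319445]
pics/wrist9.npz z med 0.1523 slope 0.0026 z at X=.4662: 0.1519 platez [0.21194322 0.21275365]
pics/wrist10.npz z med 0.1522 slope 0.0042 z at X=.4662: 0.1519 platez [0.21190577 0.21272837]
pics/wrist11.npz z med 0.1411 slope -0.0250 z at X=.4662: 0.1417 platez [0.20110219 0.20199619]
```

Request:
drive_tool --series '[1, 0, 0, 0.5, 0, 1, 0, 0, 1, 0, 1, 0, 0, 1, 0, 1, 0, 0, 1, 0]'

```text
time: 14.98
position: [0.5425, 0.053, 0.0767]
orientation: [-0.096, 0.995, -0.001, 0.003]
wrist_force: [0.4, 0.1, 10.9]
width: 0.0243
```

```bash
python3 mv.py .5554 .0553 .0785 191;python3 - <<'E'
from rig import viewer
from h import *
c=viewer.camera("wrist"); np.savez("pics/wrist12.npz",**c)
E
python3 slope.py pics/wrist12.npz
```

```text
t 14.97 now [0.5425 0.053  0.0767] yaw -168.96 tilt 0.0058 F [ 0.4  0.1 10.9] w 0.0243 J [-0.24  0.43  0.06  1.91 -0.03  0.79  1.6 ]
shift [-13.1  -0.3  -1.7] |13| turn 0.0007
pics/wrist12.npz z med 0.1409 slope -0.0298 z at X=.4662: 0.1417 platez [0.20071453 0.2017458 ]
```

Request:
drive_tool --series '[1, 0, 0, -0.1, 0, 0.2, 0, 0, -0.1, 0, -1, 0, 0, -0.1, 0, -1, 0, 0, -0.1, 0, -1, 0, 0, -0.1, 0]'

```text
time: 15.65
position: [0.5423, 0.053, 0.0767]
orientation: [-0.096, 0.995, -0.001, 0.003]
wrist_force: [-0.4, 0.2, -0.2]
width: 0.0854
```

```bash
python3 mv.py .5554 .0553 .0785 191;python3 - <<'E'
from rig import viewer
from h import *
c=viewer.camera("wrist"); np.savez("pics/wrist13.npz",**c);cv2.imwrite("pics/wrist13.png",c["frame"])
E
python3 slope.py pics/wrist13.npz; python3 meas.py pics/wrist13.npz .1125 | egrep "top|yaw"
```

```text
t 15.65 now [0.5423 0.053  0.0767] yaw -168.96 tilt 0.0054 F [-0.4  0.2 -0.2] w 0.0854 J [-0.24  0.43  0.06  1.91 -0.03  0.79  1.6 ]
shift [-13.3  -0.3  -1.8] |13| turn 0.0007
pics/wrist13.npz z med 0.1411 slope -0.0277 z at X=.4662: 0.1418 platez [0.20064603 0.20178253]
bar top 7369 X 0.4750/0.4991/0.5219 Y -0.0646..-0.0395 mid -0.0520 Z 0.1386..0.1436
plate top 6246 X 0.4660/0.4720/0.4746 Y -0.0703..-0.0331 mid -0.0517 Z 0.1985..0.2030
hook top 1614 X 0.4643/0.4662/0.4809 Y -0.0721..-0.0316 mid -0.0519 Z 0.1805..0.1885
bar yaw rel post11 deg 0.1162300590799461 midY@ends [ 0.47731036 -0.05208451] [ 0.51837395 -0.05202014]
```

View pics/wrist13.png

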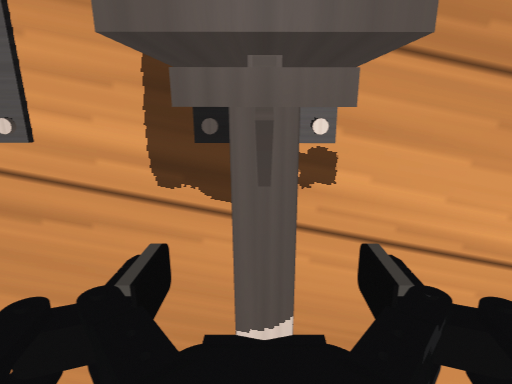

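Request:
drive_tool --series '[-1, 0, 0, -20, 0, -1, 0, 0, -48, 0, 1, 6, 0, -48, 0, 1, 12, 0, -48, 0, 1, 12, 0, -48, 0]'

```text
time: 16.32
position: [0.5291, 0.0506, 0.1238]
orientation: [-0.096, 0.995, -0.001, 0.002]
wrist_force: [-0.7, 0.7, -0.0]
width: 0.0319
```

Request:
drive_tool --series '[1, 0, 0, 0, 0, 1, 0, 0, 0, 0, 1, 0, 0, 0, 0]'

```text
time: 16.7
position: [0.5291, 0.0505, 0.1236]
orientation: [-0.096, 0.995, -0.001, 0.002]
wrist_force: [1.5, -0.2, 0.2]
width: -0.0002
```

```bash
python3 mv.py .531 .0509 .112 191;python3 - <<'E'
from rig import viewer
from h import *
c=viewer.camera("wrist"); np.savez("pics/wrist14.npz",**c);cv2.imwrite("pics/wrist14.png",c["frame"])
E
```

```text
t 16.70 now [0.5291 0.0505 0.1236] yaw -168.97 tilt 0.0037 F [ 1.5 -0.2  0.2] w -0.0002 J [-0.25  0.35  0.06  1.9  -0.02  0.89  1.59]
shift [-1.9  0.  11.6] |12| turn 0.0006
```

View pics/wrist14.png

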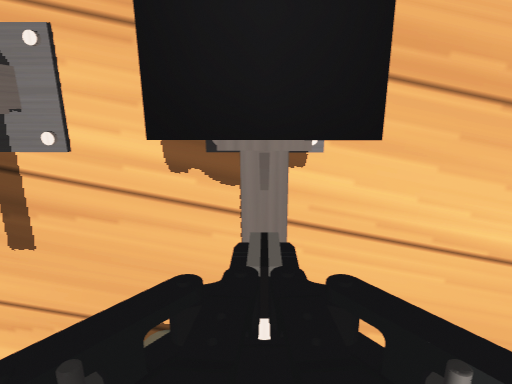

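Request:
drive_tool --series '[1, 0, 0, 7, 0, 1, 0, 0, 11, 0, 1, 0, 0, 13, 0, 1, 0, 0, 14, 0]'

```text
time: 17.25
position: [0.5291, 0.0505, 0.1095]
orientation: [-0.096, 0.995, -0.001, 0.001]
wrist_force: [-0.7, -0.7, -1.1]
width: 0.0002
```

Request:
drive_tool --series '[1, 0, 0, 1, 0, 1, 0, 0, 2, 0]'

```text
time: 17.5
position: [0.5291, 0.0505, 0.1075]
orientation: [-0.096, 0.995, -0.001, 0.002]
wrist_force: [0.2, -0.7, -0.0]
width: 0.0001
```

Request:
drive_tool --series '[1, 0, 0, 0.7, 0, 1, 0, 0, 1.5, 0]'

```text
time: 17.75
position: [0.5292, 0.0505, 0.106]
orientation: [-0.096, 0.995, -0.001, 0.002]
wrist_force: [-0.4, 0.2, 0.5]
width: 0.0001
```

Request:
drive_tool --series '[1, 0, 0, 0.4, 0, 1, 0, 0, 0.8, 0]'

```text
time: 18.0
position: [0.5292, 0.0505, 0.1052]
orientation: [-0.096, 0.995, -0.001, 0.002]
wrist_force: [-0.3, 0.3, 0.2]
width: 0.0002
```

Request:
drive_tool --series '[1, 0, 0, 0.5, 0, 1, 0, 0, 1, 0]'

```text
time: 18.25
position: [0.5292, 0.0505, 0.1042]
orientation: [-0.096, 0.995, -0.001, 0.002]
wrist_force: [0.4, -0.6, 1.7]
width: -0.0
```

Request:
drive_tool --series '[1, 0, 0, 0.5, 0, 1, 0, 0, 1, 0]'

```text
time: 18.5
position: [0.5293, 0.0505, 0.1038]
orientation: [-0.096, 0.995, -0.001, 0.002]
wrist_force: [-3.3, -0.4, 10.8]
width: 0.0003
```

Request:
drive_tool --series '[1, 0, 0, 0.2, 0, 1, 0, 0, 0.2, 0]'

```text
time: 18.75
position: [0.5294, 0.0505, 0.104]
orientation: [-0.096, 0.995, -0.001, 0.002]
wrist_force: [-3.8, -1.2, 6.2]
width: 0.0001
```

Request:
drive_tool --series '[1, 0, 0, -30, 0, 1, -30, 0, -80, 0, 1, -60, 0, -120, 0, 1, -90, 0, -130, 0, 1, -90, 0, -130, 0]'

```text
time: 19.38
position: [0.619, 0.0685, 0.2346]
orientation: [-0.096, 0.995, -0.001, 0.003]
wrist_force: [-0.3, -0.7, -0.7]
width: 0.0001
```

```bash
python3 mv.py .648 .005 .225 101
```

```text
t 19.38 now [0.619  0.0685 0.2346] yaw -168.95 tilt 0.0060 F [-0.3 -0.7 -0.7] w 0.0001 J [-0.25  0.4   0.08  1.53 -0.03  1.21  1.6 ]
shift [-16.2 -67.9   9.9] |70| turn 1.5717
```

Request:
drive_tool --series '[1, -15, -15, 0, 0.18, 1, -25, -30, 0, 0.36, 1, -30, -50, 0, 0.54, 1, -30, -65, 0, 0.72, 1, -30, -70, 0, 0.9]'

```text
time: 20.0
position: [0.6608, 0.0038, 0.234]
orientation: [0.35, 0.937, -0.0, 0.002]
wrist_force: [0.5, 1.1, -0.7]
width: -0.0
```

Request:
drive_tool --series '[1, 0, 0, 0, 0.18, 1, 0, 0, 0, 0.36, 1, 0, 0, 0, 0.54, 1, 0, 0, 0, 0.67, 1, 0, 0, 0, 0.67]'

```text
time: 20.62
position: [0.6598, 0.0038, 0.2331]
orientation: [0.638, 0.77, -0.0, 0.002]
wrist_force: [0.6, 0.2, -0.3]
width: -0.0002
```

```bash
python3 mv.py .648 .005 .225 101
python3 - <<'E'
from rig import viewer
from h import *
for n in ("wrist","scene","top"):
    c=viewer.camera(n); np.savez(f"pics/{n}15.npz",**c); f=c["frame"]
    cv2.imwrite(f"pics/{n}15.png",cv2.resize(f[90:250,150:390],None,fx=3.3,fy=3.3,interpolation=cv2.INTER_CUBIC) if n=="scene" else f)
E
```

```text
t 20.62 now [0.6598 0.0038 0.2331] yaw 100.67 tilt 0.0031 F [ 0.6  0.2 -0.3] w -0.0002 J [-0.38  0.49  0.46  1.45 -0.22  1.25  0.29]
shift [  3.4 -11.4   8.1] |14| turn -0.0057
```

View pics/wrist15.png

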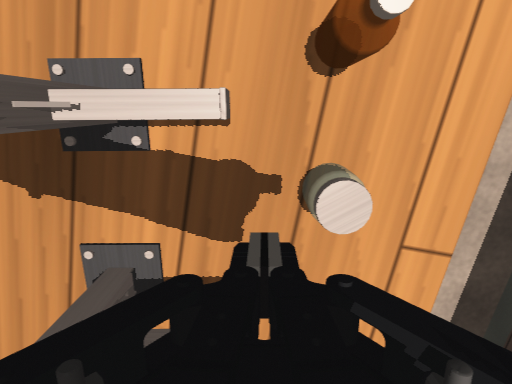

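View pics/scene15.png

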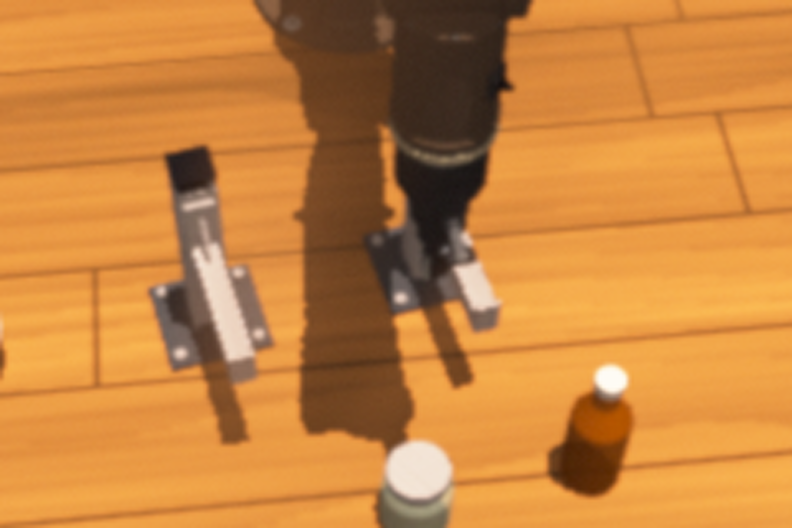

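Run:
```python
from h import *
c=np.load("pics/wrist15.npz"); P=cloud(c)
a=np.radians(11.0); ex=np.array([np.cos(a),np.sin(a),0]); ey=np.array([-np.sin(a),np.cos(a),0])
q=P[92:116,85:215].reshape(-1,3); m=np.median(q[:,2]); q=q[abs(q[:,2]-m)<.008]
A=np.c_[q@ex,q@ey,np.ones(len(q))]; k=np.linalg.lstsq(A,q[:,2],rcond=None)[0]
print("z med",m,"slopes",k[:2],"z at face",k@[.4662,-.052,1])
Y=P@ey;X=P@ex;Z=P[...,2]
k2=(abs(Z-m)<.006)&(X>.49)&(X<.6)
pts=[((Y[:,u][k2[:,u]].min()+Y[:,u][k2[:,u]].max())/2,X[:,u][k2[:,u]].mean()) for u in range(80,215,5) if k2[:,u].sum()>5]
pts=np.array(pts);pf=np.polyfit(pts[:,1],pts[:,0],1);print("yaw dev deg",np.degrees(np.arctan(pf[0])),"Y at face",np.polyval(pf,.4662), "table", np.nanmedian(Z[abs(Z)<.008]))
```

```text
z med nan slopes [0. 0.] z at face 0.0Traceback (most recent call last):
  File "<stdin>", line 10, in <module>
IndexError: too many indices for array: array is 1-dimensional, but 2 were indexed
```

Run:
```python
from h import *
c=np.load("pics/wrist15.npz"); P=cloud(c)
a=np.radians(11.0); ex=np.array([np.cos(a),np.sin(a),0]); ey=np.array([-np.sin(a),np.cos(a),0])
q=P[92:116,85:215].reshape(-1,3); q=q[np.isfinite(q[:,2])]; m=np.median(q[:,2]); q=q[abs(q[:,2]-m)<.008]
A=np.c_[q@ex,q@ey,np.ones(len(q))]; k=np.linalg.lstsq(A,q[:,2],rcond=None)[0]
print("z med",m,"slopes",k[:2],"z at face",k@[.4662,-.052,1])
Y=P@ey;X=P@ex;Z=P[...,2]
r=(abs(Z-m)<.006)&(X>.5)&(X<.6)
print("Ymid",(Y[r].min()+Y[r].max())/2,"table",np.nanmedian(Z[abs(Z)<.008]))
# other arm bars: fitted from top view
for n in ("top0","top15"):
    P=cloud(np.load(f"pics/{n}.npz")).reshape(-1,3)
    q=P[(P[:,0]>.535)&(P[:,0]<.655)&(abs(P[:,1]+.183)<.03)&(abs(P[:,2]-.155)<.012)]
    A=np.c_[q@ex,np.ones(len(q))]; k=np.linalg.lstsq(A,q[:,2],rcond=None)[0]; print(n,"fitted slope",k[0],len(q))
```

```text
z med 0.13924795428448772 slopes [-0.02799946 -0.00289951] z at face 0.14170930099369078
Ymid -0.16011624533148877 table -0.0009441872728216412
top0 fitted slope -0.00022462951080059646 442
top15 fitted slope -0.002844721732653236 441
```

Run:
```python
from rig import sign_off, readout
s=readout.state(); print(s["time"],s["wrist_force"]); print(sign_off())
```

```text
20.775 [-0.33179643  0.5868486   0.57965972]
the job is handed in; nothing more can be done
None
```

The loose shelf arm is hung on the empty post in the slots at 140 and 190 mm. It is pressed to the post, pushed down and released, and the job was handed in at 20.8 s. The sign-off reports no verdict, so the result rests on my own checks.

**What I did**
- I measured the slots from wrist-camera views. They sit about 13 to 14 mm below nominal.
- I centred the hooks on the slots, slid them in without meeting resistance, and seated the arm.

**Last checks**
- **Fully down:** the arm did not drop any further under about 14 N beyond its weight, nor under a second push of about 10 N on the bar closer to the post. Its height at the post face agrees to within about 0.3 mm with what the measured slot edges predict. I could not read the catch itself.
- **Alignment:** the yaw error was about 0.1°, and the hooks were within about 0.2 mm of the slot centre.
- **Tilt:** the hung arm droops 0.028 rad. That matches the hook play and is under the 0.07 rad limit.
- **Other objects:** the robot is clear of everything. The bottle and jar are still standing where they were. The bowl was never approached, and I did not look at it again at the end.

**What disagreed**
- **Tool height:** the reported TCP (tool tip) height was about 35 mm lower than the real finger tips. My first grasp therefore closed in the air just above the bar without touching it. I corrected for this using the camera.
- **Camera calibration:** the cameras read the table about 1 mm low, and the scene and top cameras differed by 4 to 5 mm. I used wrist-camera measurements relative to the post for the fit.

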